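# Free a stuck lens cell and put it away in the trial case

### The arm

A 6-joint arm with a two-finger parallel gripper is mounted at the origin on the work surface. World frame = base frame: x ahead of the robot, y to its left, z up, the work surface at z = 0. Lengths are in m, angles in degrees, forces in N, time in s.
With the tool pointing down it reaches from about 0.375 to 0.9 m from the base axis. Payload 3.1 kg.
Tool frame: the origin (TCP) lies at the very end of the fingers, on their centre line; the grasp point (between the pads) lies 19 mm behind it; z points along the fingers, y is the line along which they close (so a half turn about z gives the same grasp; the last joint's range is limited). The gripper opens to 87 mm and grips with 3 to 60 N. Pads are 19 mm wide; open, the fingers measure 117 mm over their backs; the gripper's body (75 mm by 190 mm) begins 51 mm behind the grasp point.
Start: joints at [-85.457, 30.224, 82.088, -0, 67.689, -10.227], TCP at [0.159, -0.604, 0.223] pointing down, gripper open.
Joint ranges: [-176.69, 176.69], [-43.24, 126.21], [12.49, 139.97], [-82, 262], [0, 151.66], [-163.58, 163.58]. Speed limits (degrees/s): [159.86, 159.86, 180, 180, 180, 180].

### API

Orientations are given as a 3x3 rotation matrix whose columns are the frame's x, y, z axes.
In Python, from rig import bot gives the robot as it stands.
- The arm moves only by the tool move_arm, never from a script. Its argument "increments" is a list of rows, each an object with "xyz": the shift along the tool's x, y, z in mm, a list of three; "roll": the turn about the tool's z in rad; "grip": the opening in per cent of the stroke, from 0 (shut) to 100 (fully open). A call has 1 to 5 rows; each row shifts and turns the commanded pose from where the row before left it, along the tool's axes as they then stand; what a row does not reach is not made up. A row lasts 1/12 s, in which the tool goes at most 41.7 mm and 7.16 degrees, less where a joint would pass 70% of its speed; a pose out of reach is approached as far as the arm can. A call is refused whole if a number of a shift passes 41.7 or a number of a turn 0.125, either way. A call with a gripper value outside its range is refused whole. The fingers move at their own pace and stop on an object; the grip force is fixed at half the most. Time passes only in rows, so rows that do not move let the fingers close. It gives the time, the measured TCP pose, the force, the opening and the grip force at its end, in the units of the state.
- bot.read_state(): the state, without advancing time (a new reading comes with each control period).
- bot.capture(name): name is "side" or "top" or "wrist"; returns (picture, depth): 400x640x3 uint8, red, green, blue; 400x640 float32, m along the optical axis (not along the pixel's ray), 0 where there is no reading.
- bot.camera_model(name): a dict with "intrinsics" (3x3 intrinsics, pixels), "rvec" (rotation vector, rad) and "tvec" (3), from world to camera coordinates, as OpenCV has them; the wrist camera has in their place "tool_from_camera" (4x4, takes a point from camera to tool coordinates, whose origin is the TCP and whose axes are the flange's). Camera axes: x right, y down, z forward; pixel columns grow to the right and rows downward; lengths in m; the calibration is good to about 2 mm. A picture is of the moment at which its call begins: read the wrist's pose just before it. camera_model takes no time and is no camera call.
- bot.hand_in(): hands the job in; it is judged then, once.
Trained networks look in the newest picture that a camera, given by its name, has taken for a name from the list of things; names that differ only in an ending like _2 or _b are one class to them, and where a whole thing is asked for, a point or a joint stands for the part that bears it (a point fixed in the world has none). Each returns a list of dicts, best first, with "conf" (0 to 1); they miss things now and then, are a little off and sometimes report something else, mostly with a low value. They report only what shows in the picture. A call takes as long as a camera call. They do not tell look-alikes from the thing itself.
- bot.spot_in(label, camera): "at" ([x, y, z] in m, in the coordinates of the camera as it stood for that picture, good to about 4 mm: the middle of the surface that is visible of it).
- bot.trace(label, camera): "mask" (400x640 bool, what is visible of it).
The state is a dict: "time_s": time; "joint_positions": joint angles; "qvel": joint speeds; "tau": joint torques, N m; "position": TCP position; "tcp_rot": TCP orientation; "force": force on the tool from outside, world axes, zero at the start; "moment": the same for the moment, N m; "opening": opening from 0.0 (shut) to 1.0 (fully open); "grasp_force": force on a finger pad.
Only numpy, scipy, OpenCV 4.12 (cv2) and the standard library are available. Lean on these libraries where they do the work, as an engineer would, in place of code of your own. Each camera call takes 0.05 s, during which the arm holds its last target. There are 200 camera calls.

### The job

The lens cell is stuck tight in its holder: work it loose by twisting it back and forth while drawing it gently straight up, never pulling so hard that the heavy holder lifts more than 1 cm on its guide pins. Stand the cell upright, glass end up, fully on the round blue pad and let go, then take it again by the barrel and lay it gently on its side (either way round) centred across the two white V rests of the red case, and let go. Do not drop the cell, and leave the trial frame, the bottle and the screwdriver where they are.

Things in the scene. Friction and masses are not known exactly. Their poses are not given: they have to be found in the camera images.
- cell: Lens cell, a stepped round tube 108 mm tall, about 0.3 kg. Origin at the centre of its foot, z along the tube to the glass end. Dark steel, 40 mm diameter from the foot up to 56 mm; black, 44 mm diameter from 56 to 108 mm, with a knurled aluminium head at 88 to 106 mm. At the start it stands upright in the holder, foot 22 mm above the table, top 32 mm above the holder's top face.
- cell_mid (a point): Point on the cell's axis 58 mm from its foot, z axis as the cell's.
- holder_top (a point): Centre of the top face of the holder block (90 x 90 mm, grey and aluminium), on the cell's axis, z up, 98 mm above the table when seated. Rubber jaws 2 to 18 mm below this face clamp the 44 mm part of the cell. Raised 18 mm relative to the holder the cell leaves the jaws and slides freely up the 42 mm bore; its foot clears this face after 76 mm. Only the cell stands above it.
- holder (a joint): Rise of the holder on the two pins of its base, m: 0 seated, 0.025 at the stop. Only its weight (about 24 N) keeps it down, so a harder upward pull lifts it; it cannot turn.
- stand: Fixed dark base plate of the holder, 120 x 170 x 12 mm, origin under its centre, right below the cell. Friction: a straight pull on the cell would take 35 to 55 N (it varies, unseen), more than the holder weighs. While the cell is being turned the friction acts mostly against the turning, so a slow rise of about 5 mm per radian of turning takes only 10 to 20 N. Turning takes about 1 N m.
- pad_top (a point): Centre of the top face of the round blue pad, 100 mm in diameter, 6 mm thick, fixed on the table.
- rests (a point): Middle between the two white V rests in the red case: x horizontal along the line of the rests, z up, 46 mm above the table, where the axis of the lying cell will be. The rests are 12 mm thick along x, centred 40 mm either side of this point; their 90 degree V's open upwards and end about 8 mm below the axis.
- case: Red-lined open case, fixed. Origin on the table under the middle of the rests, axes as rests. Its floor is 8 mm above the table, its rim 22 mm high, 100 mm away along -x and 80 mm along +y. Rows of trial lenses up to 60 mm high begin 110 mm away along -y and 115 mm along +x.
- trial_frame: Bystander: trial frame (spectacles) lying flat, 185 mm wide across its side knobs along y, reaching 50 mm along +x and 90 mm along -x from its origin (the temples), 15 mm high. Origin under it between the two lens rings.
- cleaner: Bystander: blue bottle, 40 mm in diameter, 110 mm high, origin under its centre.
- driver: Bystander: screwdriver with red handle, 160 mm long, lying along its x axis.
Mind the look-alikes: they are no part of the job. Of the things shaped like the part that bears pad_top, the blue one is meant.

How it is judged:
By the outcome, as a careful person would: the job done as asked, in the order asked, and still so for the second after the job is handed in, with the robot touching nothing.
It also fails if it takes over 69 s, if anything falls off the work surface, if the arm or the gripper's body presses on something with over 40 N, if the wrist force passes 120 N, or if a joint passes its speed limit or range.

## Working session

There is one attempt and no reset: what is moved stays moved. The work goes in short steps, Python scripts to look and compute and a tool call to move; the robot and the scene stay as the last step left them, time stands still between calls to the robot, and variables do not carry over. Pictures are saved under pics/ and viewed, at most 10 in all, crops included, and the job is handed in when it is done.

Besides the shell and the picture viewer there is one more tool, called after "Call:" by a JSON object that holds its "method" and its "body". move_arm: Moves the arm, as the interface text tells. Its arguments: {"type":"object","properties":{"increments":{"type":"array"}},"required":["increments"]}

```bash
mkdir -p pics; ls; cat > h.py <<'E'
import numpy as np, cv2
from rig import bot
def cam(name):
    m=bot.camera_model(name); K=np.array(m["intrinsics"],float)
    if "rvec" in m:
        R=cv2.Rodrigues(np.array(m["rvec"],float))[0]; t=np.array(m["tvec"],float).ravel()
        return K,R.T,-R.T@t
    s=bot.read_state(); T=np.array(m["tool_from_camera"]); Rt=np.array(s["tcp_rot"]); p=np.array(s["position"])
    return K,Rt@T[:3,:3],Rt@T[:3,3]+p
def pts(depth,mask,c):
    K,R,t=c; v,u=np.nonzero(mask&(depth>0)); z=depth[v,u]
    P=np.c_[(u-K[0,2])/K[0,0]*z,(v-K[1,2])/K[1,1]*z,z]
    return P@R.T+t
def save(n,rgb): cv2.imwrite(f"pics/{n}.png",rgb[:,:,::-1])
E
cat > a.py <<'E'
from h import *
for n in ["top","side"]:
    c=cam(n); rgb,d=bot.capture(n); save(n+"0",rgb); np.savez(n+"0.npz",rgb=rgb,d=d)
    for l in ["cell","holder_top","stand","pad_top","case","trial_frame","cleaner","driver"]:
        try: r=bot.spot_in(l,n)
        except Exception as e: print(l,e); continue
        print(n,l,[(round(x["conf"],2),np.round(c[1]@np.array(x["at"])+c[2],3).tolist()) for x in r[:4]])
s=bot.read_state(); print(s["time_s"],s["position"],s["tcp_rot"],s["force"],s["opening"])
E
python3 a.py
```

```text
pics
top cell [(0.48, [0.513, -0.031, 0.129])]
top holder_top [(0.91, [0.509, -0.029, 0.096])]
top stand [(0.87, [0.506, -0.018, 0.048])]
top pad_top [(0.96, [0.559, 0.253, 0.005]), (0.93, [0.402, 0.243, 0.008]), (0.84, [0.479, 0.377, 0.002])]
top case [(0.89, [0.529, -0.337, 0.01])]
top trial_frame [(0.7, [0.719, 0.124, 0.004])]
top cleaner [(0.66, [0.625, 0.399, 0.072])]
top driver [(0.61, [0.698, -0.052, 0.021]), (0.16, [0.51, -0.034, 0.132])]
side cell [(0.76, [0.503, -0.023, 0.127]), (0.67, [0.489, 0.004, 0.077])]
side holder_top [(0.97, [0.49, -0.002, 0.078])]
side stand [(0.58, [0.49, 0.015, 0.048])]
side pad_top [(0.87, [0.483, 0.386, 0.007]), (0.85, [0.4, 0.247, 0.008]), (0.65, [0.56, 0.255, 0.006])]
side case [(0.75, [0.487, -0.001, 0.077]), (0.71, [0.504, -0.023, 0.126]), (0.7, [0.53, -0.31, 0.009])]
side trial_frame [(0.86, [0.718, 0.13, 0.004])]
side cleaner [(0.75, [0.617, 0.414, 0.064])]
side driver [(0.58, [0.697, -0.046, 0.019])]
0.9 [ 0.1593932  -0.60432438  0.2225813 ] [[ 9.66946677e-01  2.54978672e-01  1.19824545e-05]
 [ 2.54978672e-01 -9.66946674e-01 -7.63277503e-05]
 [-7.87555385e-06  7.68601349e-05 -9.99999997e-01]] [-0.98036375  0.59960395 -0.91504454] 1.002415760615676
```

View pics/top0.png

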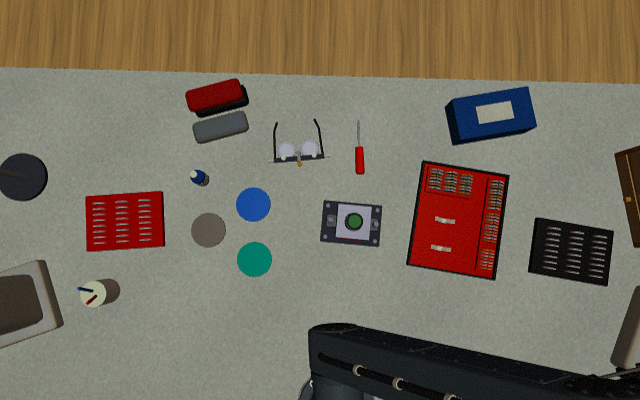

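View pics/side0.png

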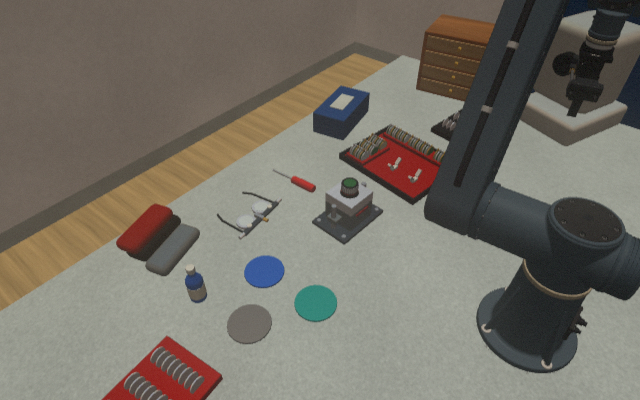

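The top view shows the blue pad at px (253,204), the cell in its holder at (353,222), and the white rests at (445,221) and (440,248). The green and grey discs are look-alikes. Next I'll measure these points from depth.

```bash
cat > b.py <<'E'
from h import *
for n in ["top","side"]:
    c=cam(n); z=np.load(n+"0.npz"); rgb,d=z["rgb"].astype(int),z["d"]
    K,R,t=c
    allm=d>0; v,u=np.nonzero(allm); P=pts(d,allm,c); C=rgb[v,u]
    r,g,b=C.T
    def box(x0,x1,y0,y1,z0,z1): return (P[:,0]>x0)&(P[:,0]<x1)&(P[:,1]>y0)&(P[:,1]<y1)&(P[:,2]>z0)&(P[:,2]<z1)
    pad=(b>150)&(r<80)&(b>g+50)&box(.48,.64,.17,.33,-.02,.03)
    q=P[pad]; print(n,"pad",len(q),q.mean(0).round(4),(q.max(0)+q.min(0)).round(4)/2,np.ptp(q,0).round(3))
    ht=box(.4,.6,-.12,.08,.090,.106)&(np.abs(r-b)<40)
    q=P[ht]; rr=cv2.minAreaRect((q[:,:2]*1000).astype(np.float32)); print(n,"holder",len(q),rr,np.median(q[:,2]))
    ct=box(.4,.6,-.12,.08,.118,.145); q=P[ct]; print(n,"cell",len(q),((q.max(0)+q.min(0))/2).round(4),np.ptp(q,0).round(3),cv2.minEnclosingCircle((q[:,:2]*1000).astype(np.float32)), np.median(q[:,2]))
    w=(r>150)&(g>150)&(b>140)&box(.4,.66,-.42,-.24,.012,.06); q=P[w]
    if len(q)>10:
        rr=cv2.kmeans(q[:,:2].astype(np.float32),2,None,(3,50,1e-5),5,cv2.KMEANS_PP_CENTERS)
        for k in range(2):
            s=q[rr[1].ravel()==k]; print(n,"rest",len(s),((s.max(0)+s.min(0))/2).round(4),np.ptp(s,0).round(3),s[:,2].max())
    red=(r>130)&(g<60)&box(.3,.75,-.55,-.15,-.02,.03); q=P[red]; print(n,"case",cv2.minAreaRect((q[:,:2]*1000).astype(np.float32)),np.median(q[:,2]))
E
python3 b.py
```

```text
top pad 812 [0.5598 0.2512 0.0058] [0.55945 0.25165 0.0061 ] [0.093 0.094 0.018]
top holder 886 ((511.8476257324219, -34.036521911621094), (133.59765625, 90.13668823242188), 86.53126525878906) 0.09798279515387509
top cell 233 [ 0.5122 -0.0324  0.1284] [0.043 0.043 0.018] ((511.76776123046875, -32.872169494628906), 22.968460083007812) 0.13058916234497908
top rest 12 [ 0.5288 -0.2871  0.0289] [0.012 0.03  0.029] 0.04351659913521866
top rest 13 [ 0.4476 -0.2927  0.0275] [0.008 0.027 0.03 ] 0.04271153737663114
top case ((532.008056640625, -341.44061279296875), (237.1273651123047, 293.2417297363281), 82.06468200683594) 0.008739720373361792
side pad 899 [0.5581 0.2563 0.007 ] [0.55865 0.25475 0.0066 ] [0.094 0.093 0.01 ]
side holder 636 ((512.3736572265625, -29.41010284423828), (131.90016174316406, 93.1609878540039), 88.09124755859375) 0.09848579348324088
side cell 212 [ 0.5119 -0.0288  0.1269] [0.046 0.048 0.017] ((512.9479370117188, -29.29416847229004), 24.39354133605957) 0.13053908103541217
side case ((533.5090942382812, -330.38873291015625), (216.075439453125, 272.1500549316406), 86.41385650634766) 0.009076820894191151
```

Call:
{"method": "move_arm", "body": {"increments": [{"xyz":[28.6,-27.3,0],"roll":0,"grip":100},{"xyz":[28.6,-27.3,0],"roll":0,"grip":100},{"xyz":[28.6,-27.3,0],"roll":0,"grip":100},{"xyz":[28.6,-27.3,0],"roll":0,"grip":100},{"xyz":[28.6,-27.3,0],"roll":0,"grip":100}]}}

```text
time_s: 1.32
position: [0.2634, -0.4343, 0.2226]
tcp_rot: [[0.967, 0.254, 0.0], [0.254, -0.967, -0.0], [0.0, 0.0, -1.0]]
force: [-0.3, 0.4, -0.8]
opening: 0.998
grasp_force: 0.0
```

```bash
cat > c.py <<'E'
import sys
from h import *
n=sys.argv[1]
s=bot.read_state(); c=cam("wrist"); rgb,d=bot.capture("wrist"); save(n,rgb); np.savez(n+".npz",rgb=rgb,d=d,K=c[0],R=c[1],t=c[2])
print(s["time_s"],np.round(s["position"],4),np.round(s["tcp_rot"],3).tolist(),np.round(s["joint_positions"],1),np.round(s["force"],1),s["opening"])
print("cam at",c[2].round(3),c[1][:,2].round(3))
E
python3 c.py w1
```

```text
1.3167 [ 0.2634 -0.4343  0.2226] [[0.967, 0.254, 0.0], [0.254, -0.967, -0.0], [0.0, 0.0, -1.0]] [-71.4  21.2  98.7   0.   60.1   3.9] [-0.3  0.4 -0.8] 0.9981126787712978
cam at [ 0.343 -0.414  0.384] [-0.287 -0.075 -0.955]
```

Call:
{"method": "move_arm", "body": {"increments": [{"xyz":[34,-20,0],"roll":0,"grip":100},{"xyz":[34,-20,0],"roll":0,"grip":100},{"xyz":[34,-20,0],"roll":0,"grip":100},{"xyz":[34,-20,0],"roll":0,"grip":100},{"xyz":[34,-20,0],"roll":0,"grip":100}]}}

```text
time_s: 1.78
position: [0.4028, -0.2947, 0.2229]
tcp_rot: [[0.967, 0.254, 0.0], [0.254, -0.967, -0.001], [0.0, 0.001, -1.0]]
force: [0.5, -0.5, -0.7]
opening: 1.004
grasp_force: 0.0
```

```bash
python3 c.py w2
```

```text
1.7833 [ 0.4028 -0.2947  0.2229] [[0.967, 0.254, 0.0], [0.254, -0.967, -0.001], [0.0, 0.001, -1.0]] [-49.   20.5  99.9  -0.   59.6  26.2] [ 0.5 -0.5 -0.7] 1.0039613857212515
cam at [ 0.482 -0.274  0.384] [-0.286 -0.075 -0.955]
```

View pics/w2.png

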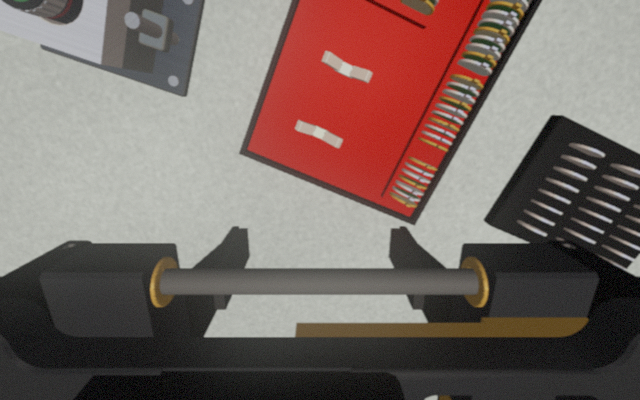

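The wrist view shows the rests at px (347,67) and (319,133), well clear of the fingers, and the case corner at (242,153).

```bash
cat > e.py <<'E'
from h import *
z=np.load("w2.npz"); rgb,d=z["rgb"].astype(int),z["d"]; c=(z["K"],z["R"],z["t"])
r,g,b=[rgb[:,:,i] for i in range(3)]
for (u0,u1,v0,v1) in [(315,380,45,88),(288,350,115,152)]:
    m=np.zeros_like(d,bool); m[v0:v1,u0:u1]=1
    m&=(g>110)&(r-g<70); P=pts(d,m,c)
    P=P[(P[:,2]>.012)&(P[:,2]<.05)]
    rr=cv2.minAreaRect((P[:,:2]*1000).astype(np.float32)); print(len(P),P.mean(0).round(4),np.round(P[:,2].min(),3),np.round(P[:,2].max(),3),rr)
m=(r>130)&(g<60)&(np.arange(640)[None,:]>235)&(np.arange(640)[None,:]<560)&(np.arange(400)[:,None]<225); P=pts(d,m,c); print(np.median(P[:,2]))
# case -y.. edges by rim line: left edge pixels to floor plane z=.022
K,R,t=c
def px(u,v,zz):
    ray=R@np.linalg.solve(K,np.array([u,v,1.])); s=(zz-t[2])/ray[2]; return t+s*ray
A=px(242,153,.022);B=px(294,2,.022);C=px(414,222,.022)
print(A,B,C,np.degrees(np.arctan2(*(B-A)[1::-1])),np.degrees(np.arctan2(*(C-A)[1::-1])))
E
python3 e.py
```

```text
607 [ 0.5278 -0.2939  0.0282] 0.012 0.04 ((528.0254516601562, -293.9381408691406), (57.467594146728516, 12.213727951049805), 81.55099487304688)
506 [ 0.4493 -0.2823  0.0283] 0.013 0.04 ((448.94464111328125, -282.27520751953125), (57.9630012512207, 12.116537094116211), 81.80540466308594)
0.007298002654233082
[ 0.40055537 -0.19614944  0.022     ] [ 0.57713587 -0.22131095  0.022     ] [ 0.36747267 -0.43695384  0.022     ] -8.109664237654194 -97.82256076063652
```

Call:
{"method": "move_arm", "body": {"increments": [{"xyz":[25,-32,0],"roll":0,"grip":100},{"xyz":[25,-32,0],"roll":0,"grip":100},{"xyz":[25,-32,0],"roll":0,"grip":100},{"xyz":[25,-32,0],"roll":0,"grip":100},{"xyz":[20,-32,0],"roll":0,"grip":100}]}}

```text
time_s: 2.25
position: [0.4783, -0.1092, 0.2229]
tcp_rot: [[0.967, 0.255, 0.002], [0.255, -0.967, -0.0], [0.001, 0.001, -1.0]]
force: [0.6, -0.3, -0.4]
opening: 0.999
grasp_force: 0.0
```

```bash
python3 c.py w3
```

```text
2.25 [ 0.4783 -0.1092  0.2229] [[0.967, 0.255, 0.002], [0.255, -0.967, -0.0], [0.001, 0.001, -1.0]] [-26.   19.9 101.    0.   59.   49.3] [ 0.6 -0.3 -0.4] 0.9988062827562375
cam at [ 0.558 -0.089  0.384] [-0.285 -0.075 -0.955]
```

View pics/w3.png

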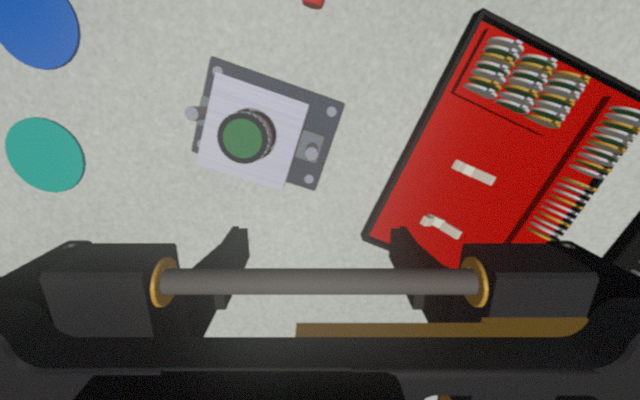

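Cell at px (245,137) in the holder; the block has clamp hardware on its ±y sides only.

```bash
cat > f.py <<'E'
from h import *
z=np.load("w3.npz"); rgb,d=z["rgb"].astype(int),z["d"]; c=(z["K"],z["R"],z["t"])
r,g,b=[rgb[:,:,i] for i in range(3)]
m=np.zeros_like(d,bool); m[40:220,180:350]=1
v,u=np.nonzero(m&(d>0)); P=pts(d,m,c); C=rgb[v,u]
q=P[P[:,2]>.118]; print("cell",np.median(q[q[:,2]>.127],0),cv2.minEnclosingCircle((q[q[:,2]>.126,:2]*1000).astype(np.float32)))
q=P[(P[:,2]>.094)&(P[:,2]<.102)&(C.min(1)>120)]; print("holder",len(q),cv2.minAreaRect((q[:,:2]*1000).astype(np.float32)))
q=P[(P[:,2]>.008)&(P[:,2]<.016)&(C.max(1)<120)]; print("plate",len(q),cv2.minAreaRect((q[:,:2]*1000).astype(np.float32)))
q=P[(P[:,2]>.02)&(P[:,2]<.09)]; print("sides",q.min(0),q.max(0))
E
python3 f.py
```

```text
cell [ 0.51347395 -0.0313095   0.12949548] ((513.0513916015625, -31.205734252929688), 22.835695266723633)
holder 6159 ((512.6840209960938, -30.96347427368164), (90.39018249511719, 90.28950500488281), 86.20008087158203)
plate 3562 ((513.1079711914062, -31.659011840820312), (167.5511474609375, 118.0060043334961), 86.19038391113281)
sides [ 0.46649976 -0.10344581  0.02018274] [0.56066743 0.04052172 0.08998658]
```

Call:
{"method": "move_arm", "body": {"increments": [{"xyz":[17.8,-22.2,0],"roll":0,"grip":100},{"xyz":[17.8,-22.2,0],"roll":0,"grip":100},{"xyz":[17.8,-22.3,10],"roll":0,"grip":100},{"xyz":[0,0,30],"roll":0,"grip":100},{"xyz":[0,0,30],"roll":0,"grip":100}]}}

```text
time_s: 2.72
position: [0.5139, -0.0318, 0.1533]
tcp_rot: [[0.966, 0.258, 0.006], [0.258, -0.966, -0.002], [0.005, 0.003, -1.0]]
force: [0.1, -0.5, 0.5]
opening: 0.997
grasp_force: 0.0
```

Call:
{"method": "move_arm", "body": {"increments": [{"xyz":[0,0,20],"roll":0,"grip":100},{"xyz":[0,0,18],"roll":0,"grip":100},{"xyz":[0,0,12],"roll":0,"grip":100},{"xyz":[0,0,0],"roll":0,"grip":100}]}}

```text
time_s: 3.05
position: [0.51, -0.0325, 0.1002]
tcp_rot: [[0.967, 0.255, -0.005], [0.255, -0.967, 0.001], [-0.005, -0.003, -1.0]]
force: [-0.2, -0.1, -0.2]
opening: 1.001
grasp_force: 0.0
```

Call:
{"method": "move_arm", "body": {"increments": [{"xyz":[0,0,0],"roll":0,"grip":60},{"xyz":[0,0,0],"roll":0,"grip":0},{"xyz":[0,0,0],"roll":0,"grip":0},{"xyz":[0,0,0],"roll":0,"grip":0},{"xyz":[0,0,0],"roll":0,"grip":0}]}}

```text
time_s: 3.47
position: [0.5121, -0.0326, 0.1034]
tcp_rot: [[0.967, 0.255, 0.002], [0.255, -0.967, -0.0], [0.002, 0.001, -1.0]]
force: [0.6, -0.3, -0.4]
opening: 0.71
grasp_force: 0.0
```

Call:
{"method": "move_arm", "body": {"increments": [{"xyz":[0,0,0],"roll":0,"grip":0},{"xyz":[0,0,0],"roll":0,"grip":0},{"xyz":[0,0,0],"roll":0,"grip":0}]}}

```text
time_s: 3.72
position: [0.5114, -0.0317, 0.1028]
tcp_rot: [[0.967, 0.254, -0.0], [0.254, -0.967, 0.002], [0.0, -0.002, -1.0]]
force: [-0.2, 1.3, 3.3]
opening: 0.496
grasp_force: 30.0
```

Call:
{"method": "move_arm", "body": {"increments": [{"xyz":[0,0,0],"roll":0.06,"grip":0},{"xyz":[0,0,-0.1],"roll":0.1,"grip":0},{"xyz":[0,0,-0.4],"roll":0.1,"grip":0},{"xyz":[0,0,-0.5],"roll":0.1,"grip":0},{"xyz":[0,0,-0.5],"roll":0.1,"grip":0}]}}

```text
time_s: 4.13
position: [0.5095, -0.0313, 0.1034]
tcp_rot: [[0.98, -0.201, -0.005], [-0.201, -0.98, 0.001], [-0.005, 0.0, -1.0]]
force: [-0.4, 2.2, -3.9]
opening: 0.495
grasp_force: 30.0
```

```bash
python3 -c "
from h import *
s=bot.read_state(); print(s['time_s'],np.round(s['position'],4),np.round(s['force'],1),np.round(s['moment'],2),np.round(s['joint_positions'],1),s['opening'],s['grasp_force'])"
```

```text
4.1333 [ 0.5095 -0.0313  0.1034] [-0.4  2.2 -3.9] [ 0.61 -0.15  0.91] [-16.1  32.2 104.4  -0.   43.7  85.6] 0.49549941526352126 29.997338536195457
```

Call:
{"method": "move_arm", "body": {"increments": [{"xyz":[0,0,-0.5],"roll":0.1,"grip":0},{"xyz":[0,0,-0.5],"roll":0.1,"grip":0},{"xyz":[0,0,-0.5],"roll":0.1,"grip":0},{"xyz":[0,0,-0.5],"roll":0.1,"grip":0},{"xyz":[0,0,-0.3],"roll":0.08,"grip":0}]}}

```text
time_s: 4.55
position: [0.509, -0.0292, 0.1047]
tcp_rot: [[0.775, -0.632, -0.006], [-0.632, -0.775, 0.005], [-0.008, -0.0, -1.0]]
force: [0.9, 11.4, -5.6]
opening: 0.497
grasp_force: 30.0
```

Call:
{"method": "move_arm", "body": {"increments": [{"xyz":[0,0,0],"roll":-0.06,"grip":0},{"xyz":[0,0,-0.1],"roll":-0.1,"grip":0},{"xyz":[0,0,-0.4],"roll":-0.1,"grip":0},{"xyz":[0,0,-0.5],"roll":-0.1,"grip":0},{"xyz":[0,0,-0.5],"roll":-0.1,"grip":0}]}}

```text
time_s: 4.97
position: [0.5086, -0.0312, 0.1058]
tcp_rot: [[0.975, -0.22, -0.007], [-0.22, -0.975, 0.003], [-0.007, -0.002, -1.0]]
force: [-1.5, 0.5, -10.4]
opening: 0.501
grasp_force: 30.0
```

```bash
cat > s.py <<'E'
from h import *
s=bot.read_state(); print(s['time_s'],np.round(s['position'],4),np.round(s['force'],1),np.round(s['moment'],2),np.round(s['joint_positions'],1),s['opening'],s['grasp_force'])
c=cam("top"); rgb,d=bot.capture("top")
m=np.zeros_like(d,bool); m[195:255,315:390]=1
P=pts(d,m,c)
q=P[(P[:,2]>.085)&(P[:,2]<.115)&(np.hypot(P[:,0]-.5125,P[:,1]+.0311)>.028)]
print("holder z",len(q),np.percentile(q[:,2],[20,40,50,60,80]).round(4))
E
python3 s.py
```

```text
4.9667 [ 0.5086 -0.0312  0.1058] [ -1.5   0.5 -10.4] [ 0.03  0.22 -0.95] [-1.610e+01  3.190e+01  1.043e+02  1.000e-01  4.420e+01  8.650e+01] 0.5007605849410262 29.989540753886104
holder z 87 [0.0957 0.0973 0.0982 0.0985 0.0996]
```

Call:
{"method": "move_arm", "body": {"increments": [{"xyz":[0,0,-0.5],"roll":-0.1,"grip":0},{"xyz":[0,0,-0.5],"roll":-0.1,"grip":0},{"xyz":[0,0,-0.5],"roll":-0.1,"grip":0},{"xyz":[0,0,-0.5],"roll":-0.1,"grip":0},{"xyz":[0,0,-0.5],"roll":-0.1,"grip":0}]}}

```text
time_s: 5.43
position: [0.5078, -0.0326, 0.108]
tcp_rot: [[0.961, 0.275, -0.009], [0.275, -0.961, 0.001], [-0.009, -0.003, -1.0]]
force: [-3.2, -5.7, -13.0]
opening: 0.498
grasp_force: 30.0
```

Call:
{"method": "move_arm", "body": {"increments": [{"xyz":[0,0,-0.5],"roll":-0.1,"grip":0},{"xyz":[0,0,-0.5],"roll":-0.1,"grip":0},{"xyz":[0,0,-0.5],"roll":-0.1,"grip":0},{"xyz":[0,0,-0.5],"roll":-0.1,"grip":0},{"xyz":[0,0,-0.2],"roll":-0.08,"grip":0}]}}

```text
time_s: 5.85
position: [0.5086, -0.034, 0.1106]
tcp_rot: [[0.725, 0.688, -0.007], [0.688, -0.725, -0.002], [-0.007, -0.004, -1.0]]
force: [-3.9, -8.9, -11.1]
opening: 0.501
grasp_force: 30.0
```

```bash
python3 s.py
```

```text
5.85 [ 0.5086 -0.034   0.1106] [ -3.9  -8.9 -11.1] [-1.7   0.63 -0.81] [-16.3  31.5 104.1  -0.3  44.8  30.4] 0.5007934513404069 30.003165691159666
holder z 53 [0.0891 0.0938 0.0958 0.0966 0.0987]
```

Call:
{"method": "move_arm", "body": {"increments": [{"xyz":[0,0,0],"roll":0.06,"grip":0},{"xyz":[0,0,-0.1],"roll":0.1,"grip":0},{"xyz":[0,0,-0.4],"roll":0.1,"grip":0},{"xyz":[0,0,-0.5],"roll":0.1,"grip":0},{"xyz":[0,0,-0.5],"roll":0.1,"grip":0}]}}

```text
time_s: 6.32
position: [0.5081, -0.0327, 0.1122]
tcp_rot: [[0.956, 0.293, -0.008], [0.293, -0.956, -0.001], [-0.008, -0.001, -1.0]]
force: [-1.9, -1.4, -11.8]
opening: 0.496
grasp_force: 30.0
```

Call:
{"method": "move_arm", "body": {"increments": [{"xyz":[0,0,-0.5],"roll":0.1,"grip":0},{"xyz":[0,0,-0.5],"roll":0.1,"grip":0},{"xyz":[0,0,-0.5],"roll":0.1,"grip":0},{"xyz":[0,0,-0.5],"roll":0.1,"grip":0},{"xyz":[0,0,-0.5],"roll":0.1,"grip":0}]}}

```text
time_s: 6.73
position: [0.5076, -0.0309, 0.1145]
tcp_rot: [[0.979, -0.203, -0.009], [-0.203, -0.979, 0.002], [-0.01, -0.0, -1.0]]
force: [-1.8, 2.9, -9.5]
opening: 0.498
grasp_force: 30.0
```

Call:
{"method": "move_arm", "body": {"increments": [{"xyz":[0,0,-0.5],"roll":0.1,"grip":0},{"xyz":[0,0,-0.5],"roll":0.1,"grip":0},{"xyz":[0,0,-0.5],"roll":0.1,"grip":0},{"xyz":[0,0,-0.5],"roll":0.1,"grip":0},{"xyz":[0,0,-0.3],"roll":0.08,"grip":0}]}}

```text
time_s: 7.15
position: [0.5082, -0.029, 0.1169]
tcp_rot: [[0.773, -0.634, -0.008], [-0.634, -0.773, 0.006], [-0.01, 0.0, -1.0]]
force: [-0.4, 9.6, -10.0]
opening: 0.5
grasp_force: 30.0
```

```bash
python3 s.py
```

```text
7.15 [ 0.5082 -0.029   0.1169] [ -0.4   9.6 -10. ] [ 2.11 -0.09  0.63] [-16.   30.8 103.9   0.3  45.8 113.2] 0.499761073625882 29.9827552260831
holder z 88 [0.0941 0.097  0.0975 0.098  0.0999]
```

Call:
{"method": "move_arm", "body": {"increments": [{"xyz":[0,0,0],"roll":-0.06,"grip":0},{"xyz":[0,0,-0.1],"roll":-0.1,"grip":0},{"xyz":[0,0,-0.4],"roll":-0.1,"grip":0},{"xyz":[0,0,-0.5],"roll":-0.1,"grip":0},{"xyz":[0,0,-0.5],"roll":-0.1,"grip":0}]}}

```text
time_s: 7.62
position: [0.5085, -0.0311, 0.1187]
tcp_rot: [[0.976, -0.219, -0.007], [-0.219, -0.976, 0.003], [-0.008, -0.001, -1.0]]
force: [-1.6, 0.8, -9.9]
opening: 0.498
grasp_force: 30.0
```

Call:
{"method": "move_arm", "body": {"increments": [{"xyz":[0,0,-0.5],"roll":-0.1,"grip":0},{"xyz":[0,0,-0.5],"roll":-0.1,"grip":0},{"xyz":[0,0,-0.5],"roll":-0.1,"grip":0},{"xyz":[0,0,-0.5],"roll":-0.1,"grip":0},{"xyz":[0,0,-0.5],"roll":-0.1,"grip":0}]}}

```text
time_s: 8.03
position: [0.5087, -0.0326, 0.1213]
tcp_rot: [[0.961, 0.277, -0.007], [0.277, -0.961, 0.0], [-0.007, -0.002, -1.0]]
force: [-3.7, -3.6, -7.4]
opening: 0.496
grasp_force: 30.0
```

Call:
{"method": "move_arm", "body": {"increments": [{"xyz":[0,0,-0.5],"roll":-0.1,"grip":0},{"xyz":[0,0,-0.5],"roll":-0.1,"grip":0},{"xyz":[0,0,-0.5],"roll":-0.1,"grip":0},{"xyz":[0,0,-0.5],"roll":-0.1,"grip":0},{"xyz":[0,0,-0.5],"roll":-0.08,"grip":0}]}}

```text
time_s: 8.45
position: [0.5099, -0.0338, 0.1248]
tcp_rot: [[0.723, 0.691, -0.004], [0.691, -0.723, -0.003], [-0.005, -0.001, -1.0]]
force: [-2.2, -5.3, -2.9]
opening: 0.499
grasp_force: 30.0
```

```bash
python3 s.py
```

```text
8.45 [ 0.5099 -0.0338  0.1248] [-2.2 -5.3 -2.9] [-1.08  0.52 -0.09] [-16.2  30.1 103.5  -0.3  46.6  30.3] 0.49851945748415055 29.998675980605185
holder z 52 [0.0904 0.0939 0.0963 0.0974 0.0997]
```

Call:
{"method": "move_arm", "body": {"increments": [{"xyz":[0,0,-4],"roll":0,"grip":0},{"xyz":[0,0,-8],"roll":0,"grip":0},{"xyz":[0,0,-12],"roll":0,"grip":0},{"xyz":[0,0,-12],"roll":0,"grip":0},{"xyz":[0,0,-12],"roll":0,"grip":0}]}}

```text
time_s: 8.92
position: [0.511, -0.0323, 0.1741]
tcp_rot: [[0.727, 0.687, -0.001], [0.687, -0.727, 0.0], [-0.001, -0.001, -1.0]]
force: [-0.7, -1.3, -3.4]
opening: 0.497
grasp_force: 30.0
```

Call:
{"method": "move_arm", "body": {"increments": [{"xyz":[0,0,-12],"roll":0,"grip":0},{"xyz":[0,0,-12],"roll":0,"grip":0},{"xyz":[0,0,-12],"roll":0,"grip":0},{"xyz":[0,0,-4],"roll":0,"grip":0},{"xyz":[0,0,0],"roll":0,"grip":0}]}}

```text
time_s: 9.33
position: [0.5129, -0.0323, 0.2152]
tcp_rot: [[0.727, 0.687, 0.004], [0.687, -0.727, -0.0], [0.003, 0.003, -1.0]]
force: [0.8, 0.5, -2.7]
opening: 0.498
grasp_force: 30.0
```

```bash
python3 s.py; python3 - <<'E'
from h import *
c=cam("side"); rgb,d=bot.capture("side"); save("side1",rgb[120:280,250:460].repeat(3,0).repeat(3,1))
E
```

```text
9.3333 [ 0.5129 -0.0323  0.2152] [ 0.8  0.5 -2.7] [-0.03  0.01 -0.02] [-16.1  22.2  98.5   0.   59.   30.5] 0.49814689253335975 29.999915384687483
holder z 39 [0.0881 0.0916 0.0931 0.0939 0.0993]
```

View pics/side1.png

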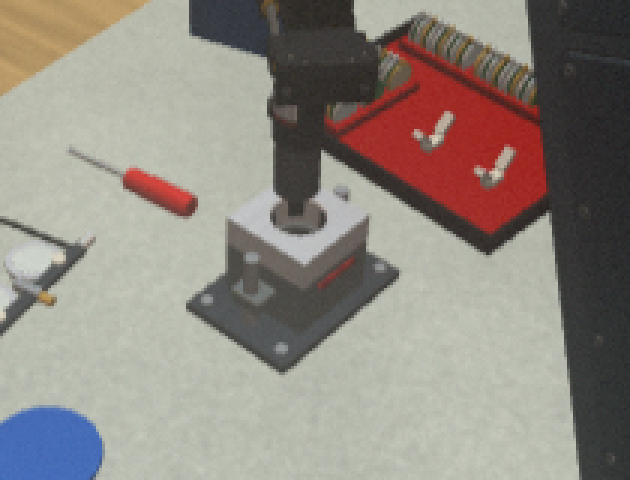

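The cell is out and the holder is still seated, so I'm carrying it to the pad.

Call:
{"method": "move_arm", "body": {"increments": [{"xyz":[15,-11.4,0],"roll":0,"grip":0},{"xyz":[28,-21.4,0],"roll":0,"grip":0},{"xyz":[28,-21.4,0],"roll":0,"grip":0},{"xyz":[28,-21.4,0],"roll":0,"grip":0},{"xyz":[28,-21.4,0],"roll":0,"grip":0}]}}

```text
time_s: 9.85
position: [0.5366, 0.1268, 0.2123]
tcp_rot: [[0.727, 0.686, -0.002], [0.686, -0.727, 0.0], [-0.001, -0.002, -1.0]]
force: [0.1, -0.5, -2.1]
opening: 0.499
grasp_force: 30.0
```

Call:
{"method": "move_arm", "body": {"increments": [{"xyz":[28,-21.4,0],"roll":0,"grip":0},{"xyz":[28,-21.4,0],"roll":0,"grip":0},{"xyz":[28,-21.4,0],"roll":0,"grip":0},{"xyz":[18,-14,0],"roll":0,"grip":0},{"xyz":[0,0,0],"roll":0.118,"grip":0}]}}

```text
time_s: 10.27
position: [0.5574, 0.2574, 0.2121]
tcp_rot: [[0.801, 0.599, -0.0], [0.599, -0.801, 0.003], [0.001, -0.003, -1.0]]
force: [0.2, -1.8, -3.0]
opening: 0.495
grasp_force: 30.0
```

Call:
{"method": "move_arm", "body": {"increments": [{"xyz":[0,0,0],"roll":0.118,"grip":0},{"xyz":[0,0,0],"roll":0.118,"grip":0},{"xyz":[0,0,0],"roll":0.118,"grip":0},{"xyz":[0,0,0],"roll":0.118,"grip":0},{"xyz":[0,0,0],"roll":0.118,"grip":0}]}}

```text
time_s: 10.68
position: [0.5567, 0.2523, 0.2119]
tcp_rot: [[0.999, 0.044, -0.003], [0.044, -0.999, -0.0], [-0.003, 0.0, -1.0]]
force: [-0.4, -0.1, -2.5]
opening: 0.496
grasp_force: 30.0
```

Call:
{"method": "move_arm", "body": {"increments": [{"xyz":[0,0,20],"roll":0.118,"grip":0},{"xyz":[0,0,25],"roll":0,"grip":0},{"xyz":[0,0,25],"roll":0,"grip":0},{"xyz":[0,0,20],"roll":0,"grip":0},{"xyz":[0,0,5],"roll":0,"grip":0}]}}

```text
time_s: 11.1
position: [0.554, 0.2514, 0.1136]
tcp_rot: [[0.998, -0.069, -0.01], [-0.069, -0.998, -0.002], [-0.009, 0.003, -1.0]]
force: [-1.3, -0.4, -3.2]
opening: 0.497
grasp_force: 30.0
```

```bash
python3 - <<'E'
from h import *
s=bot.read_state(); print(s['time_s'],np.round(s['position'],4),np.round(s['tcp_rot'],3).tolist(),np.round(s['force'],1),np.round(s['moment'],2),np.round(s['joint_positions'],1))
for n in ["side","top"]:
    c=cam(n); rgb,d=bot.capture(n); K,R,t=c
    v,u=np.nonzero(d>0);P=pts(d,d>0,c);C=rgb[v,u].astype(int)
    q=P[(C[:,2]>C[:,0]+60)&(np.abs(P[:,2]-.006)<.008)&(np.hypot(P[:,0]-.559,P[:,1]-.253)<.08)]; print(n,"pad",cv2.minEnclosingCircle((q[:,:2]*1000).astype(np.float32)))
    q=P[(np.hypot(P[:,0]-.559,P[:,1]-.253)<.06)&(P[:,2]>.012)&(P[:,2]<.09)]; print(np.percentile(q,[1,5,50,95,99],axis=0).round(4).tolist())
    if n=="side": save("side2",rgb[200:320,190:350].repeat(4,0).repeat(4,1))
E
```

```text
11.1 [0.554  0.2514 0.1136] [[0.998, -0.069, -0.01], [-0.069, -0.998, -0.002], [-0.009, 0.003, -1.0]] [-1.3 -0.4 -3.2] [0.04 0.16 0.06] [ 13.9  37.   89.5   0.   54.1 107.8]
side pad ((559.30810546875, 256.0366516113281), 50.00968933105469)
[[0.5371, 0.2391, 0.0325], [0.5379, 0.2436, 0.0352], [0.5434, 0.2634, 0.0596], [0.5632, 0.2713, 0.0853], [0.5661, 0.2722, 0.089]]
top pad ((556.3113403320312, 249.54470825195312), 49.08598327636719)Traceback (most recent call last):
  File "<stdin>", line 7, in <module>
    return _quantile_unchecked(
        a, q, axis, out, overwrite_input, method, keepdims, weights)
    return _ureduce(a,
                    func=_quantile_ureduce_func,
    ...<5 lines>...
                    overwrite_input=overwrite_input,
                    method=method)
    r = func(a, **kwargs)
    result = _quantile(arr,
                       quantiles=q,
    ...<2 lines>...
                       out=out,
                       weights=wgt)
    slices_having_nans = np.isnan(arr[-1, ...])
                                  ~~~^^^^^^^^^
IndexError: index -1 is out of bounds for axis 0 with size 0
```

View pics/side2.png

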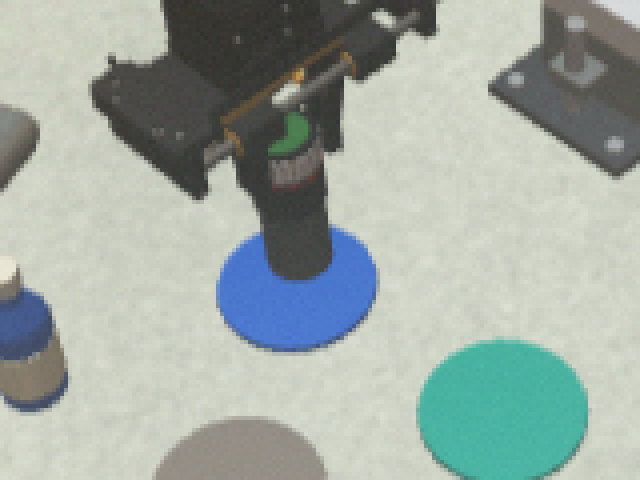

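Call:
{"method": "move_arm", "body": {"increments": [{"xyz":[2,0,10],"roll":0,"grip":0},{"xyz":[0,0,8],"roll":0,"grip":0},{"xyz":[0,0,4],"roll":0,"grip":0},{"xyz":[0,0,1],"roll":0,"grip":0},{"xyz":[0,0,0],"roll":0,"grip":0}]}}

```text
time_s: 11.62
position: [0.5594, 0.2521, 0.0953]
tcp_rot: [[0.998, -0.068, -0.0], [-0.068, -0.998, -0.0], [-0.0, 0.0, -1.0]]
force: [0.2, 0.3, -2.3]
opening: 0.501
grasp_force: 30.0
```

Call:
{"method": "move_arm", "body": {"increments": [{"xyz":[0,0,0],"roll":0,"grip":0},{"xyz":[0,0,1],"roll":0,"grip":0},{"xyz":[0,0,0],"roll":0,"grip":0}]}}

```text
time_s: 11.87
position: [0.5597, 0.2522, 0.0947]
tcp_rot: [[0.998, -0.068, 0.001], [-0.068, -0.998, 0.0], [0.001, -0.0, -1.0]]
force: [0.0, -0.2, -2.2]
opening: 0.497
grasp_force: 30.0
```

Call:
{"method": "move_arm", "body": {"increments": [{"xyz":[0,0,4],"roll":0,"grip":0},{"xyz":[0,0,2],"roll":0,"grip":0},{"xyz":[0,0,1],"roll":0,"grip":0},{"xyz":[0,0,0],"roll":0,"grip":0},{"xyz":[0,0,0],"roll":0,"grip":0}]}}

```text
time_s: 12.28
position: [0.5601, 0.2523, 0.0892]
tcp_rot: [[0.998, -0.068, 0.002], [-0.068, -0.998, 0.0], [0.002, -0.0, -1.0]]
force: [-2.1, -0.3, 8.2]
opening: 0.5
grasp_force: 30.0
```

Call:
{"method": "move_arm", "body": {"increments": [{"xyz":[0,0,0.5],"roll":0,"grip":0},{"xyz":[0,0,0],"roll":0,"grip":0}]}}

```text
time_s: 12.45
position: [0.5602, 0.2522, 0.0892]
tcp_rot: [[0.998, -0.068, 0.002], [-0.068, -0.998, 0.0], [0.002, -0.0, -1.0]]
force: [-3.4, -0.3, 10.8]
opening: 0.497
grasp_force: 30.0
```

Call:
{"method": "move_arm", "body": {"increments": [{"xyz":[0,0,0.5],"roll":0,"grip":0},{"xyz":[0,0,0],"roll":0,"grip":0}]}}

```text
time_s: 12.62
position: [0.5604, 0.2523, 0.0892]
tcp_rot: [[0.998, -0.068, 0.003], [-0.068, -0.998, 0.0], [0.003, -0.0, -1.0]]
force: [-3.8, -1.4, 12.7]
opening: 0.498
grasp_force: 30.0
```

Call:
{"method": "move_arm", "body": {"increments": [{"xyz":[0,0,-1],"roll":0,"grip":0},{"xyz":[0,0,0],"roll":0,"grip":0},{"xyz":[0,0,0],"roll":0,"grip":70},{"xyz":[0,0,0],"roll":0,"grip":100},{"xyz":[0,0,0],"roll":0,"grip":100}]}}

```text
time_s: 13.03
position: [0.5597, 0.2521, 0.0873]
tcp_rot: [[0.998, -0.068, 0.0], [-0.068, -0.998, 0.0], [0.0, -0.0, -1.0]]
force: [-0.2, 0.5, -0.7]
opening: 0.642
grasp_force: 0.0
```

Call:
{"method": "move_arm", "body": {"increments": [{"xyz":[0,0,0],"roll":0,"grip":100},{"xyz":[0,0,0],"roll":0,"grip":100},{"xyz":[0,0,0],"roll":0,"grip":100},{"xyz":[0,0,0],"roll":0,"grip":100},{"xyz":[0,0,0],"roll":0,"grip":100}]}}

```text
time_s: 13.45
position: [0.5595, 0.2521, 0.0872]
tcp_rot: [[0.998, -0.068, -0.0], [-0.068, -0.998, -0.0], [-0.0, 0.0, -1.0]]
force: [0.1, -0.6, 0.4]
opening: 0.97
grasp_force: 0.0
```

```bash
cat > p.py <<'E'
from h import *
s=bot.read_state(); print(s['time_s'],np.round(s['position'],4),np.round(s['force'],1),np.round(s['moment'],2),np.round(s['joint_positions'],1),s['opening'])
c=cam("side"); rgb,d=bot.capture("side"); K,R,t=c
P=pts(d,d>0,c)
for a,b in [(.012,.03),(.03,.06),(.06,.085)]:
    q=P[(np.hypot(P[:,0]-.559,P[:,1]-.253)<.045)&(P[:,2]>a)&(P[:,2]<b)]; print(a,len(q),np.percentile(q,[2,50,98],axis=0).round(4).tolist())
    q2=q[:,:2]; A=np.c_[2*q2,np.ones(len(q2))]; s_=np.linalg.lstsq(A,(q2**2).sum(1),rcond=None)[0]; print(" circle",s_[:2].round(4),np.sqrt(s_[2]+s_[:2]@s_[:2]).round(4))
E
python3 p.py
```

```text
13.45 [0.5595 0.2521 0.0872] [ 0.1 -0.6  0.4] [ 0.09 -0.   -0.  ] [ 13.8  39.3  90.    0.   50.7 107.7] 0.9702478503350245
0.012 72 [[0.5435, 0.2443, 0.0122], [0.5495, 0.2659, 0.0212], [0.5717, 0.2728, 0.0288]]
 circle [0.5633 0.2531] 0.0188
0.03 130 [[0.5435, 0.2417, 0.0309], [0.5492, 0.265, 0.0446], [0.5706, 0.2728, 0.0593]]
 circle [0.5635 0.2529] 0.0192
0.06 114 [[0.5418, 0.2397, 0.0608], [0.5482, 0.2654, 0.0735], [0.572, 0.2755, 0.0846]]
 circle [0.5643 0.2527] 0.0215
```

Call:
{"method": "move_arm", "body": {"increments": [{"xyz":[2,0,8],"roll":0,"grip":100},{"xyz":[0,0,10],"roll":0,"grip":100},{"xyz":[0,0,8],"roll":0,"grip":100},{"xyz":[0,0,4],"roll":0,"grip":100},{"xyz":[0,0,0],"roll":0,"grip":100}]}}

```text
time_s: 13.92
position: [0.5602, 0.2516, 0.0554]
tcp_rot: [[0.998, -0.068, -0.004], [-0.068, -0.998, -0.001], [-0.004, 0.001, -1.0]]
force: [0.8, 0.0, -0.6]
opening: 0.999
grasp_force: 0.0
```

Call:
{"method": "move_arm", "body": {"increments": [{"xyz":[0,0,0],"roll":0,"grip":60},{"xyz":[0,0,0],"roll":0,"grip":0},{"xyz":[0,0,0],"roll":0,"grip":0},{"xyz":[0,0,0],"roll":0,"grip":0},{"xyz":[0,0,0],"roll":0,"grip":0}]}}

```text
time_s: 14.33
position: [0.5617, 0.252, 0.0578]
tcp_rot: [[0.998, -0.068, 0.001], [-0.068, -0.998, 0.0], [0.001, -0.0, -1.0]]
force: [-0.2, -0.4, 0.0]
opening: 0.71
grasp_force: 0.0
```

Call:
{"method": "move_arm", "body": {"increments": [{"xyz":[0,0,0],"roll":0,"grip":0},{"xyz":[0,0,0],"roll":0,"grip":0},{"xyz":[0,0,0],"roll":0,"grip":0},{"xyz":[0,0,0],"roll":0,"grip":0}]}}

```text
time_s: 14.67
position: [0.5616, 0.252, 0.0575]
tcp_rot: [[0.998, -0.068, 0.0], [-0.068, -0.998, 0.0], [0.0, -0.0, -1.0]]
force: [-0.3, 0.2, 0.8]
opening: 0.501
grasp_force: 30.0
```

Call:
{"method": "move_arm", "body": {"increments": [{"xyz":[0,0,-10],"roll":0,"grip":0},{"xyz":[0,0,-25],"roll":0,"grip":0},{"xyz":[0,0,-30],"roll":0,"grip":0},{"xyz":[0,0,-30],"roll":0,"grip":0},{"xyz":[-5,12,-17],"roll":0,"grip":0}]}}

```text
time_s: 15.08
position: [0.5583, 0.2422, 0.1731]
tcp_rot: [[0.998, -0.067, 0.007], [-0.067, -0.998, 0.003], [0.007, -0.003, -1.0]]
force: [1.5, -0.2, -1.8]
opening: 0.5
grasp_force: 30.0
```

Call:
{"method": "move_arm", "body": {"increments": [{"xyz":[-13,34,0],"roll":0,"grip":0},{"xyz":[-13,34,0],"roll":0,"grip":0},{"xyz":[-13,34,0],"roll":0,"grip":0},{"xyz":[-13,34,0],"roll":0,"grip":0},{"xyz":[-13,34,0],"roll":0,"grip":0}]}}

```text
time_s: 15.5
position: [0.4779, 0.074, 0.1698]
tcp_rot: [[0.998, -0.067, -0.0], [-0.067, -0.998, -0.0], [-0.0, 0.0, -1.0]]
force: [0.3, -0.5, -3.2]
opening: 0.497
grasp_force: 30.0
```

Call:
{"method": "move_arm", "body": {"increments": [{"xyz":[-13,34,0],"roll":0,"grip":0},{"xyz":[-13,34,0],"roll":0,"grip":0},{"xyz":[-10,24,0],"roll":0,"grip":0},{"xyz":[-3,12,0],"roll":0,"grip":0},{"xyz":[0,0,0],"roll":0,"grip":0}]}}

```text
time_s: 15.92
position: [0.4321, -0.028, 0.1697]
tcp_rot: [[0.997, -0.072, -0.001], [-0.072, -0.997, -0.0], [-0.001, 0.001, -1.0]]
force: [0.6, 0.0, -2.2]
opening: 0.501
grasp_force: 30.0
```

```bash
cat > q.py <<'E'
from h import *
s=bot.read_state(); print(s['time_s'],np.round(s['position'],4),np.round(s['force'],1),np.round(s['moment'],2),np.round(s['joint_positions'],1),s['opening'])
E
python3 q.py
```

```text
15.9167 [ 0.4321 -0.028   0.1697] [ 0.6  0.  -2.2] [-0.01  0.02  0.  ] [-1.850e+01  2.070e+01  1.119e+02 -1.000e-01  4.740e+01  7.560e+01] 0.5012990201981653
```

Call:
{"method": "move_arm", "body": {"increments": [{"xyz":[0,0,12],"roll":0,"grip":0},{"xyz":[0,0,20],"roll":0,"grip":0},{"xyz":[0,0,15],"roll":0,"grip":0},{"xyz":[0,0,8],"roll":0,"grip":0},{"xyz":[0,0,0],"roll":0,"grip":0}]}}

```text
time_s: 16.33
position: [0.4324, -0.0251, 0.1132]
tcp_rot: [[0.998, -0.068, -0.003], [-0.068, -0.998, 0.001], [-0.003, -0.001, -1.0]]
force: [-1.1, 0.0, -2.4]
opening: 0.497
grasp_force: 30.0
```

Call:
{"method": "move_arm", "body": {"increments": [{"xyz":[6,0,0],"roll":0,"grip":0},{"xyz":[6,0,0],"roll":0,"grip":0},{"xyz":[4,0,0],"roll":0,"grip":0},{"xyz":[3,0,0],"roll":0,"grip":0},{"xyz":[3,0,0],"roll":0,"grip":0}]}}

```text
time_s: 16.75
position: [0.4473, -0.0257, 0.1141]
tcp_rot: [[0.998, -0.066, -0.018], [-0.066, -0.998, 0.003], [-0.019, -0.002, -1.0]]
force: [-14.5, -2.0, 6.3]
opening: 0.502
grasp_force: 30.0
```

```bash
python3 q.py
```

```text
16.75 [ 0.4473 -0.0257  0.1141] [-14.5  -2.    6.3] [-0.31  2.78 -0.05] [-17.5  28.  112.1  -0.2  41.   76.4] 0.5024834696653405
```

Call:
{"method": "move_arm", "body": {"increments": [{"xyz":[3,0,0],"roll":0,"grip":0},{"xyz":[3,0,0],"roll":0,"grip":0},{"xyz":[0,0,0],"roll":0,"grip":0}]}}

```text
time_s: 17.0
position: [0.4535, -0.0257, 0.1142]
tcp_rot: [[0.998, -0.066, -0.018], [-0.066, -0.998, 0.004], [-0.018, -0.003, -1.0]]
force: [-12.9, 0.1, 3.5]
opening: 0.5
grasp_force: 30.0
```

```bash
python3 q.py; python3 - <<'E'
from h import *
c=cam("side"); rgb,d=bot.capture("side"); save("side3",rgb[130:270,280:440].repeat(4,0).repeat(4,1))
E
```

```text
17.0 [ 0.4535 -0.0257  0.1142] [-12.9   0.1   3.5] [ 0.14  2.36 -0.03] [-1.730e+01  2.830e+01  1.113e+02 -1.000e-01  4.140e+01  7.660e+01] 0.4996866264326291
```

View pics/side3.png

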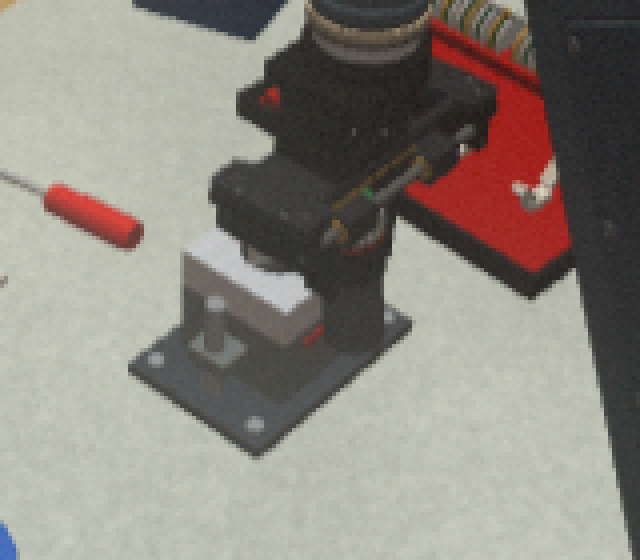

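Call:
{"method": "move_arm", "body": {"increments": [{"xyz":[4,0,0],"roll":0,"grip":0},{"xyz":[4,0,0],"roll":0,"grip":0},{"xyz":[4,0,0],"roll":0,"grip":0},{"xyz":[4,0,0],"roll":0,"grip":0},{"xyz":[4,0,0],"roll":0,"grip":0}]}}

```text
time_s: 17.47
position: [0.4766, -0.0273, 0.1145]
tcp_rot: [[0.998, -0.068, -0.01], [-0.068, -0.998, 0.003], [-0.01, -0.002, -1.0]]
force: [-5.8, 1.4, -2.7]
opening: 0.499
grasp_force: 30.0
```

```bash
python3 q.py
```

```text
17.4667 [ 0.4766 -0.0273  0.1145] [-5.8  1.4 -2.7] [0.36 1.11 0.01] [-16.7  29.4 108.4   0.   42.9  77.1] 0.4992206798536403
```

Call:
{"method": "move_arm", "body": {"increments": [{"xyz":[4,0,0],"roll":0,"grip":0},{"xyz":[4,0,0],"roll":0,"grip":0},{"xyz":[3,0,0],"roll":0,"grip":0}]}}

```text
time_s: 17.72
position: [0.4918, -0.0296, 0.1147]
tcp_rot: [[0.998, -0.068, -0.002], [-0.068, -0.998, 0.0], [-0.002, -0.0, -1.0]]
force: [-3.0, -0.4, -1.5]
opening: 0.5
grasp_force: 30.0
```

```bash
python3 q.py; python3 - <<'E'
from h import *
c=cam("side"); rgb,d=bot.capture("side"); save("side4",rgb[130:270,280:440].repeat(4,0).repeat(4,1))
E
```

```text
17.7167 [ 0.4918 -0.0296  0.1147] [-3.  -0.4 -1.5] [0.13 0.78 0.04] [-16.5  30.  106.6  -0.   43.5  77.4] 0.5003446489160462
```

View pics/side4.png

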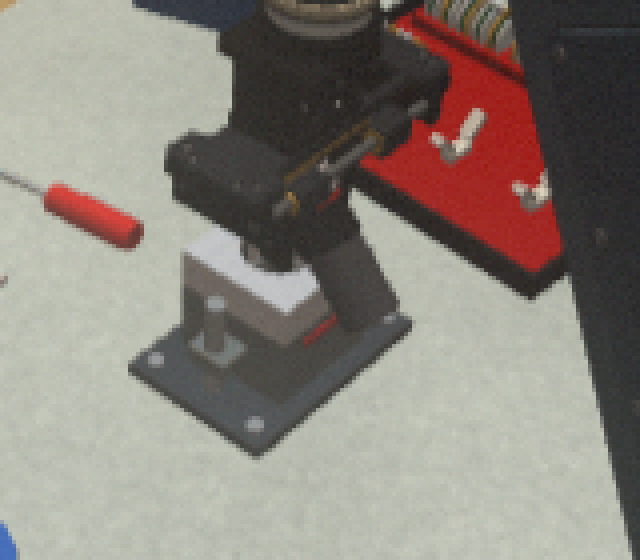

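Call:
{"method": "move_arm", "body": {"increments": [{"xyz":[3,0,2],"roll":0,"grip":0},{"xyz":[3,0,2],"roll":0,"grip":0},{"xyz":[2,0,2],"roll":0,"grip":0},{"xyz":[1,0,2],"roll":0,"grip":0},{"xyz":[0,0,0],"roll":0,"grip":0}]}}

```text
time_s: 18.18
position: [0.5026, -0.0312, 0.1065]
tcp_rot: [[0.998, -0.068, 0.003], [-0.068, -0.998, -0.001], [0.003, 0.001, -1.0]]
force: [-0.4, -0.1, 3.8]
opening: 0.495
grasp_force: 30.0
```

```bash
cat > t.py <<'E'
from h import *
s=bot.read_state(); p=np.array(s['position']); print(s['time_s'],np.round(p,4),np.round(s['force'],1),np.round(s['moment'],2),s['opening'])
for n in ["side","top"]:
    c=cam(n); rgb,d=bot.capture(n)
    P=pts(d,d>0,c)
    Q=P-(p+[0,0,.019])   # relative to grasp point
    a=np.radians(-3.9); X=Q[:,0]*np.cos(a)+Q[:,1]*np.sin(a); Y=-Q[:,0]*np.sin(a)+Q[:,1]*np.cos(a); Z=Q[:,2]
    m=(np.abs(Y)<.024)&(X<-.014)&(X>-.09)&(Z>-.1)&(Z<.035)&(P[:,2]>.022)
    x,z=X[m],Z[m]; print(n,m.sum())
    if m.sum()>20:
        # silhouette in x-z: by slices the topmost surface
        for x0 in np.arange(-.085,-.01,.01):
            k=(x>=x0)&(x<x0+.01)
            if k.sum()>2: print("  x%.3f"%(x0+.005),k.sum(),"z",np.percentile(z[k],[5,95]).round(4))
E
python3 t.py
```

```text
18.1833 [ 0.5026 -0.0312  0.1065] [-0.4 -0.1  3.8] [0.   0.24 0.  ] 0.4951916520051823
side 675
  x-0.080 45 z [-0.02   -0.0078]
  x-0.070 68 z [-0.0266 -0.0017]
  x-0.060 76 z [-0.0261  0.0051]
  x-0.050 75 z [-0.0194  0.0122]
  x-0.040 131 z [-0.0897  0.0211]
  x-0.030 193 z [-0.0961  0.0282]
  x-0.020 82 z [-0.0274  0.0338]
  x-0.010 5 z [-0.0272  0.0311]
top 81
  x-0.050 15 z [-0.0005  0.0152]
  x-0.040 61 z [-0.0049  0.0218]
  x-0.030 5 z [0.0191 0.0264]
```

```bash
python3 c.py w5; python3 - <<'E'
from h import *
z=np.load("w5.npz"); rgb,d=z["rgb"].astype(int),z["d"]; c=(z["K"],z["R"],z["t"])
p=np.array(bot.read_state()["position"])
P=pts(d,d>0,c); v,u=np.nonzero(d>0)
Q=P-(p+[0,0,.019]); a=np.radians(-3.9); X=Q[:,0]*np.cos(a)+Q[:,1]*np.sin(a); Y=-Q[:,0]*np.sin(a)+Q[:,1]*np.cos(a); Z=Q[:,2]
m=(np.abs(Y)<.006)&(X>-.09)&(X<.06)&(Z>-.02)
for x0 in np.arange(-.09,.05,.006):
    k=m&(X>=x0)&(X<x0+.006)
    if k.sum()>2: print("x%.3f"%(x0+.003),k.sum(),np.percentile(Z[k],[5,50,95]).round(4), int(v[k].mean()))
E
```

```text
18.2833 [ 0.5019 -0.0311  0.1065] [[0.998, -0.068, 0.002], [-0.068, -0.998, -0.001], [0.002, 0.001, -1.0]] [-16.3  31.4 105.6  -0.   42.9  77.6] [-0.9  0.4  1.5] 0.4950148695899957
cam at [ 0.584 -0.037  0.268] [-0.295  0.02  -0.955]
x-0.003 87 [0.0433 0.0461 0.0471] 320
x0.003 560 [0.0428 0.0458 0.048 ] 310
x0.009 178 [0.0406 0.0421 0.0438] 297
x0.015 352 [0.0262 0.0291 0.0315] 260
x0.021 733 [0.0187 0.024  0.0798] 267
x0.027 4377 [0.017  0.0901 0.0989] 351
x0.033 771 [0.0632 0.0665 0.0684] 277
```

View pics/w5.png

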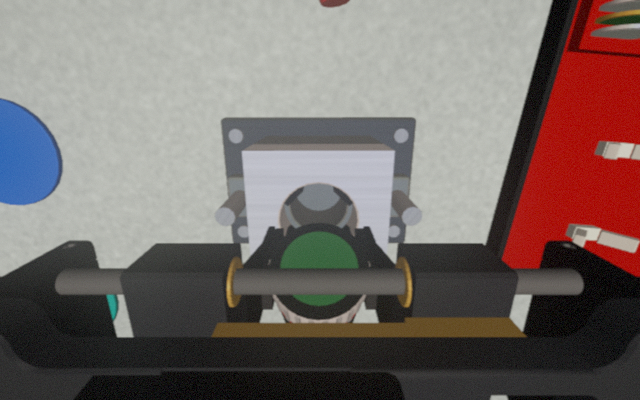

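The wrist view shows the glass end at px (320,268) facing up and forward. The cell is at about 56° from vertical and is held near its head, at the upper end of the pads. I'll lay it on the holder's top face, with the fingers past the +x edge, and regrasp it at the middle.

Call:
{"method": "move_arm", "body": {"increments": [{"xyz":[0,0,-6],"roll":0,"grip":0},{"xyz":[0,0,-10],"roll":0,"grip":0},{"xyz":[0,0,-10],"roll":0,"grip":0},{"xyz":[0,0,-9],"roll":0,"grip":0},{"xyz":[0,0,-5],"roll":0,"grip":0}]}}

```text
time_s: 18.75
position: [0.502, -0.0307, 0.1481]
tcp_rot: [[0.998, -0.068, 0.003], [-0.068, -0.998, -0.001], [0.003, 0.001, -1.0]]
force: [-0.4, -0.2, -2.9]
opening: 0.495
grasp_force: 30.0
```

Call:
{"method": "move_arm", "body": {"increments": [{"xyz":[6,4,0],"roll":0,"grip":0},{"xyz":[12,7,0],"roll":0,"grip":0},{"xyz":[12,7,0],"roll":0,"grip":0},{"xyz":[11,6,0],"roll":0,"grip":0},{"xyz":[6,3,0],"roll":0,"grip":0}]}}

```text
time_s: 19.17
position: [0.5482, -0.0621, 0.1465]
tcp_rot: [[0.998, -0.069, 0.002], [-0.069, -0.998, -0.001], [0.002, 0.001, -1.0]]
force: [-0.4, 0.1, -2.2]
opening: 0.495
grasp_force: 30.0
```

```bash
cat > t2.py <<'E'
from h import *
s=bot.read_state(); p=np.array(s['position']); print(s['time_s'],np.round(p,4),np.round(s['force'],1),np.round(s['moment'],2),s['opening'])
a=np.radians(-3.9); ca,sa=np.cos(a),np.sin(a)
d0=p[:2]-[.5129,-.0311]; print("tool in holder frame",np.round([d0[0]*ca+d0[1]*sa,-d0[0]*sa+d0[1]*ca],4))
for n in ["wrist","side","top"]:
    c=cam(n); rgb,d=bot.capture(n); P=pts(d,d>0,c); Q=P-(p+[0,0,.019])
    X=Q[:,0]*ca+Q[:,1]*sa; Y=-Q[:,0]*sa+Q[:,1]*ca; Z=Q[:,2]
    m=(np.abs(Y)<(.006 if n=="wrist" else .012))&(Z>-.06)&(Z<.05)
    out=[]
    for x0 in np.arange(-.10,.05,.01):
        k=m&(X>=x0)&(X<x0+.01)
        if k.sum()>3: out.append((round(x0+.005,3),int(k.sum()),*np.percentile(Z[k],[10,95]).round(4).tolist()))
    print(n,out)
E
python3 t2.py
```

```text
19.1667 [ 0.5482 -0.0621  0.1465] [-0.4  0.1 -2.2] [ 0.05 -0.11  0.  ] 0.4949789152018956
tool in holder frame [ 0.0373 -0.0285]
wrist [(np.float64(-0.005), 80, 0.0444, 0.0471), (np.float64(0.005), 746, 0.0415, 0.0477), (np.float64(0.015), 559, 0.0244, 0.0313), (np.float64(0.025), 608, 0.0145, 0.0235)]
side [(np.float64(-0.085), 7, -0.0185, -0.0142), (np.float64(-0.075), 36, -0.0168, -0.008), (np.float64(-0.065), 34, -0.0101, -0.0009), (np.float64(-0.055), 33, -0.0025, 0.007), (np.float64(-0.045), 40, 0.0028, 0.0138), (np.float64(-0.035), 40, 0.0121, 0.0253), (np.float64(-0.025), 35, 0.0211, 0.0319), (np.float64(-0.015), 18, 0.0297, 0.0385)]
top [(np.float64(-0.045), 33, 0.0074, 0.0171), (np.float64(-0.035), 34, 0.0153, 0.0235)]
```

Call:
{"method": "move_arm", "body": {"increments": [{"xyz":[0,0,6],"roll":0,"grip":0},{"xyz":[0,0,6],"roll":0,"grip":0},{"xyz":[0,0,5],"roll":0,"grip":0},{"xyz":[0,0,3],"roll":0,"grip":0},{"xyz":[0,0,0],"roll":0,"grip":0}]}}

```text
time_s: 19.73
position: [0.546, -0.0604, 0.126]
tcp_rot: [[0.998, -0.068, -0.001], [-0.068, -0.998, 0.001], [-0.001, -0.001, -1.0]]
force: [0.0, 0.2, 0.4]
opening: 0.496
grasp_force: 30.0
```

Call:
{"method": "move_arm", "body": {"increments": [{"xyz":[3,0,3],"roll":0,"grip":0},{"xyz":[3,0,3],"roll":0,"grip":0},{"xyz":[3,0,3],"roll":0,"grip":0},{"xyz":[0,0,0],"roll":0,"grip":0}]}}

```text
time_s: 20.07
position: [0.5552, -0.0611, 0.1167]
tcp_rot: [[0.998, -0.068, -0.001], [-0.068, -0.998, 0.001], [-0.001, -0.0, -1.0]]
force: [-0.1, 0.8, 0.9]
opening: 0.496
grasp_force: 30.0
```

```bash
python3 t2.py
```

```text
20.0667 [ 0.5552 -0.0611  0.1167] [-0.1  0.8  0.9] [ 0.27  0.27 -0.06] 0.4961690047430425
tool in holder frame [ 0.0442 -0.0271]
wrist [(np.float64(-0.005), 170, 0.042, 0.0452), (np.float64(0.005), 750, -0.051, 0.0475), (np.float64(0.015), 633, 0.0218, 0.0312), (np.float64(0.025), 521, 0.0104, 0.0206)]
side [(np.float64(-0.095), 6, -0.0447, -0.035), (np.float64(-0.085), 82, -0.0549, 0.0015), (np.float64(-0.075), 51, -0.038, 0.0077), (np.float64(-0.065), 33, 0.0034, 0.0141), (np.float64(-0.055), 34, -0.0379, 0.0174), (np.float64(-0.045), 51, -0.054, 0.0234), (np.float64(-0.035), 65, -0.0533, 0.03), (np.float64(-0.025), 53, -0.0382, 0.0367), (np.float64(-0.015), 29, -0.0379, 0.0393), (np.float64(-0.005), 23, -0.039, 0.0472)]
top [(np.float64(-0.035), 25, 0.0241, 0.0328)]
```

Call:
{"method": "move_arm", "body": {"increments": [{"xyz":[3,0,3],"roll":0,"grip":0},{"xyz":[3,0,3],"roll":0,"grip":0},{"xyz":[3,0,3],"roll":0,"grip":0},{"xyz":[3,0,3],"roll":0,"grip":0},{"xyz":[2,0,0],"roll":0,"grip":0}]}}

```text
time_s: 20.63
position: [0.5691, -0.0624, 0.1045]
tcp_rot: [[0.998, -0.068, -0.001], [-0.068, -0.998, 0.0], [-0.001, 0.0, -1.0]]
force: [-0.8, -1.0, 0.1]
opening: 0.498
grasp_force: 30.0
```

```bash
python3 t2.py
```

```text
20.6333 [ 0.5691 -0.0624  0.1045] [-0.8 -1.   0.1] [0.   0.42 0.03] 0.4981233045536972
tool in holder frame [ 0.0582 -0.0274]
wrist [(np.float64(-0.005), 246, 0.0412, 0.044), (np.float64(0.005), 528, 0.0439, 0.0464), (np.float64(0.015), 790, 0.0181, 0.0452), (np.float64(0.025), 365, 0.0062, 0.0164)]
side [(np.float64(-0.095), 32, -0.0265, 0.0137), (np.float64(-0.085), 69, -0.0257, 0.0166), (np.float64(-0.075), 35, -0.0255, 0.0198), (np.float64(-0.065), 38, -0.0439, 0.0238), (np.float64(-0.055), 59, -0.0548, 0.0257), (np.float64(-0.045), 61, -0.0541, 0.0288), (np.float64(-0.035), 50, -0.0259, 0.0357), (np.float64(-0.025), 30, -0.0251, 0.0385), (np.float64(-0.015), 22, -0.0267, 0.0406)]
top []
```

Call:
{"method": "move_arm", "body": {"increments": [{"xyz":[2,0,4],"roll":0,"grip":0},{"xyz":[1,0,4],"roll":0,"grip":0},{"xyz":[1,0,4],"roll":0,"grip":0},{"xyz":[0,0,3],"roll":0,"grip":0},{"xyz":[0,0,0],"roll":0,"grip":0}]}}

```text
time_s: 21.2
position: [0.5742, -0.0629, 0.0901]
tcp_rot: [[0.998, -0.068, 0.002], [-0.068, -0.998, -0.001], [0.002, 0.001, -1.0]]
force: [2.5, -1.1, 2.0]
opening: 0.496
grasp_force: 30.0
```

```bash
python3 t2.py
```

```text
21.2 [ 0.5742 -0.0629  0.0901] [ 2.5 -1.1  2. ] [ 0.03 -0.08  0.05] 0.4958784772630876
tool in holder frame [ 0.0633 -0.0276]
wrist [(np.float64(-0.005), 290, 0.0413, 0.0435), (np.float64(0.005), 518, 0.0425, 0.0449), (np.float64(0.015), 1019, 0.0067, 0.0331), (np.float64(0.025), 23, 0.0017, 0.0092)]
side [(np.float64(-0.095), 48, -0.0103, 0.0293), (np.float64(-0.085), 58, -0.0096, 0.0313), (np.float64(-0.075), 28, -0.0118, 0.0335), (np.float64(-0.065), 49, -0.0391, 0.0335), (np.float64(-0.055), 66, -0.0419, 0.0359), (np.float64(-0.045), 41, -0.0413, 0.0365), (np.float64(-0.035), 37, -0.0104, 0.04), (np.float64(-0.025), 31, -0.0108, 0.0423), (np.float64(-0.015), 7, 0.0197, 0.0428)]
top []
```

Call:
{"method": "move_arm", "body": {"increments": [{"xyz":[0,0,3],"roll":0,"grip":0},{"xyz":[0,0,3],"roll":0,"grip":0},{"xyz":[0,0,2],"roll":0,"grip":0},{"xyz":[0,0,1],"roll":0,"grip":0},{"xyz":[0,0,0],"roll":0,"grip":0}]}}

```text
time_s: 21.77
position: [0.5727, -0.0625, 0.0809]
tcp_rot: [[0.998, -0.068, -0.001], [-0.068, -0.998, 0.0], [-0.001, -0.0, -1.0]]
force: [1.3, -0.2, 0.9]
opening: 0.499
grasp_force: 30.0
```

```bash
python3 t2.py
```

```text
21.7667 [ 0.5727 -0.0625  0.0809] [ 1.3 -0.2  0.9] [-0.04 -0.04 -0.03] 0.49931622301508805
tool in holder frame [ 0.0618 -0.0272]
wrist [(np.float64(-0.005), 281, 0.0415, 0.0435), (np.float64(0.005), 525, 0.0419, 0.044), (np.float64(0.015), 990, 0.0054, 0.0347)]
side [(np.float64(-0.095), 61, -0.0017, 0.0377), (np.float64(-0.085), 47, 0.0024, 0.0399), (np.float64(-0.075), 25, 0.0349, 0.0394), (np.float64(-0.065), 39, -0.0282, 0.0408), (np.float64(-0.055), 58, -0.031, 0.0409), (np.float64(-0.045), 54, -0.032, 0.042), (np.float64(-0.035), 25, 0.0326, 0.0431), (np.float64(-0.025), 25, 0.0371, 0.0447), (np.float64(-0.015), 6, 0.0193, 0.043)]
top []
```

Call:
{"method": "move_arm", "body": {"increments": [{"xyz":[0,0,1],"roll":0,"grip":0},{"xyz":[0,0,1],"roll":0,"grip":0},{"xyz":[0,0,0],"roll":0,"grip":0},{"xyz":[0,0,0],"roll":0,"grip":0}]}}

```text
time_s: 22.25
position: [0.5732, -0.0625, 0.0801]
tcp_rot: [[0.998, -0.068, 0.0], [-0.068, -0.998, -0.0], [0.0, 0.0, -1.0]]
force: [0.3, -0.3, 5.9]
opening: 0.496
grasp_force: 30.0
```

```bash
python3 q.py
```

```text
22.25 [ 0.5732 -0.0625  0.0801] [ 0.3 -0.3  5.9] [ 0.    0.11 -0.03] [-17.3  37.9  95.8   0.   46.3  76.6] 0.4960479475191908
```

Call:
{"method": "move_arm", "body": {"increments": [{"xyz":[0,0,-0.5],"roll":0,"grip":0},{"xyz":[0,0,0],"roll":0,"grip":53},{"xyz":[0,0,0],"roll":0,"grip":56},{"xyz":[0,0,0],"roll":0,"grip":58},{"xyz":[0,0,0],"roll":0,"grip":60}]}}

```text
time_s: 22.67
position: [0.5724, -0.0623, 0.0793]
tcp_rot: [[0.998, -0.068, -0.002], [-0.068, -0.998, 0.001], [-0.002, -0.0, -1.0]]
force: [-0.5, -0.0, -0.0]
opening: 0.582
grasp_force: 0.0
```

```bash
python3 t2.py; python3 - <<'E'
from h import *
c=cam("top"); 
p=np.array(bot.read_state()['position']); a=np.radians(-3.9); ca,sa=np.cos(a),np.sin(a)
for n in ["side"]:
    c=cam(n); rgb,d=bot.capture(n); P=pts(d,d>0,c); Q=P-[.5129,-.0311,.098]
    X=Q[:,0]*ca+Q[:,1]*sa; Y=-Q[:,0]*sa+Q[:,1]*ca; Z=Q[:,2]
    for x0 in np.arange(-.045,.05,.01):
        k=(X>=x0)&(X<x0+.01)&(Z>.008)&(Z<.048)&(np.abs(Y+.027)<.035)
        if k.sum()>5:
            q=np.c_[Y[k],Z[k]]; A=np.c_[2*q,np.ones(len(q))]; s=np.linalg.lstsq(A,(q**2).sum(1),rcond=None)[0]
            print(round(x0+.005,3),k.sum(),"y,z centre",s[:2].round(4),"r",np.sqrt(s[2]+s[:2]@s[:2]).round(4),"ztop",Z[k].max().round(4))
E
```

```text
22.6667 [ 0.5724 -0.0623  0.0793] [-0.5 -0.  -0. ] [ 0.04  0.02 -0.01] 0.5816947979423359
tool in holder frame [ 0.0615 -0.0271]
wrist [(np.float64(-0.005), 226, 0.0427, 0.0447), (np.float64(0.005), 564, 0.0433, 0.0453), (np.float64(0.015), 1000, 0.0068, 0.036)]
side [(np.float64(-0.095), 52, -0.0013, 0.0379), (np.float64(-0.085), 59, 0.0012, 0.0415), (np.float64(-0.075), 25, 0.0134, 0.0421), (np.float64(-0.065), 40, -0.0277, 0.0428), (np.float64(-0.055), 57, -0.0308, 0.0412), (np.float64(-0.045), 50, -0.0307, 0.0427), (np.float64(-0.035), 26, 0.0022, 0.0452), (np.float64(-0.025), 24, 0.0384, 0.0472), (np.float64(-0.015), 8, -0.0011, 0.0452), (np.float64(0.005), 4, 0.0444, 0.0462)]
top []
-0.03 85 y,z centre [-0.0256  0.0238] r 0.0145 ztop 0.0411
-0.02 55 y,z centre [-0.0236  0.0242] r 0.017 ztop 0.0446
-0.01 50 y,z centre [-0.0254  0.0219] r 0.019 ztop 0.0419
0.0 47 y,z centre [-0.0256  0.0228] r 0.0188 ztop 0.0436
0.01 53 y,z centre [-0.0241  0.0246] r 0.0173 ztop 0.0442
0.02 48 y,z centre [-0.0256  0.0243] r 0.0186 ztop 0.0444
0.03 62 y,z centre [-0.0246  0.0249] r 0.0193 ztop 0.0464
0.04 47 y,z centre [-0.0255  0.0247] r 0.0201 ztop 0.0476
0.05 31 y,z centre [-0.0298  0.0169] r 0.0295 ztop 0.0391
```

Call:
{"method": "move_arm", "body": {"increments": [{"xyz":[0,0,-4],"roll":0,"grip":63},{"xyz":[0,0,-7],"roll":0,"grip":63},{"xyz":[0,0,-7],"roll":0,"grip":63},{"xyz":[0,0,-5],"roll":0,"grip":63},{"xyz":[0,0,-2],"roll":0,"grip":63}]}}

```text
time_s: 23.28
position: [0.574, -0.0628, 0.1064]
tcp_rot: [[0.998, -0.068, 0.003], [-0.068, -0.998, -0.001], [0.003, 0.001, -1.0]]
force: [0.7, -0.0, -0.9]
opening: 0.632
grasp_force: 0.0
```

Call:
{"method": "move_arm", "body": {"increments": [{"xyz":[0,0,0],"roll":0,"grip":63},{"xyz":[-5,0,0],"roll":0,"grip":63},{"xyz":[-8,0,0],"roll":0,"grip":63},{"xyz":[-7,0,0],"roll":0,"grip":63},{"xyz":[-4,0,0],"roll":0,"grip":63}]}}

```text
time_s: 23.7
position: [0.5469, -0.0604, 0.1044]
tcp_rot: [[0.998, -0.068, -0.003], [-0.068, -0.998, 0.001], [-0.003, -0.001, -1.0]]
force: [0.4, -0.5, 0.0]
opening: 0.63
grasp_force: 0.0
```

```bash
python3 t2.py
```

```text
23.7 [ 0.5469 -0.0604  0.1044] [ 0.4 -0.5  0. ] [-0.05  0.04  0.03] 0.6304779383678237
tool in holder frame [ 0.0359 -0.0269]
wrist [(np.float64(-0.025), 325, 0.014, 0.0158), (np.float64(-0.015), 304, 0.0143, 0.016), (np.float64(0.005), 176, 0.017, 0.0188), (np.float64(0.015), 457, 0.0174, 0.0191), (np.float64(0.025), 494, 0.0178, 0.02), (np.float64(0.035), 531, 0.0182, 0.0205), (np.float64(0.045), 752, -0.0153, 0.0194)]
side [(np.float64(-0.085), 40, -0.0567, -0.0223), (np.float64(-0.075), 37, -0.0512, -0.0225), (np.float64(-0.065), 77, -0.0248, 0.0149), (np.float64(-0.055), 24, -0.0246, 0.0163), (np.float64(-0.045), 30, -0.0367, 0.0168), (np.float64(-0.035), 48, -0.0548, 0.0173), (np.float64(-0.025), 62, -0.054, 0.0165), (np.float64(-0.015), 37, -0.0547, 0.0194), (np.float64(-0.005), 15, -0.0249, 0.0178)]
top [(np.float64(-0.035), 7, 0.0107, 0.0209)]
```

Call:
{"method": "move_arm", "body": {"increments": [{"xyz":[0,0,0],"roll":0,"grip":55},{"xyz":[0,0,0],"roll":0,"grip":0},{"xyz":[0,0,0],"roll":0,"grip":0},{"xyz":[0,0,0],"roll":0,"grip":0},{"xyz":[0,0,0],"roll":0,"grip":0}]}}

```text
time_s: 24.27
position: [0.5495, -0.061, 0.1049]
tcp_rot: [[0.998, -0.068, 0.001], [-0.068, -0.998, -0.0], [0.001, 0.0, -1.0]]
force: [1.0, -0.7, 0.5]
opening: 0.497
grasp_force: 30.0
```

```bash
cat > g.py <<'E'
from h import *
s=bot.read_state(); p=np.array(s['position']); R=np.array(s['tcp_rot']); print(s['time_s'],np.round(p,4),np.round(s['force'],1),s['opening'],s['grasp_force'],np.degrees(np.arctan2(R[1,0],R[0,0])))
c=cam("wrist"); rgb,d=bot.capture("wrist"); P=pts(d,d>0,c); Q=(P-p)@R; X,Y,Z=Q[:,0],Q[:,1],-Q[:,2]-.019
m=(np.abs(Y)<.006)&(Z>-.03)&(Z<.03)
for x0 in np.r_[np.arange(-.03,.016,.004),np.arange(.032,.06,.002)]:
    w=.004 if x0<.02 else .002
    k=m&(X>=x0)&(X<x0+w)
    if k.sum()>2: print(round(x0+w/2,4),k.sum(),np.percentile(Z[k],[10,90]).round(4))
E
python3 g.py
```

```text
24.2667 [ 0.5495 -0.061   0.1049] [ 1.  -0.7  0.5] 0.4966780660286213 29.998379945755005 -3.903062980224717
-0.028 130 [0.0135 0.0148]
-0.024 133 [0.0135 0.0149]
-0.02 138 [0.0137 0.0151]
-0.016 144 [0.0138 0.0153]
-0.012 75 [0.0153 0.0174]
0.004 23 [0.0166 0.0177]
0.008 172 [0.0167 0.0181]
0.012 177 [0.0168 0.0183]
0.016 182 [0.017  0.0186]
0.033 106 [0.0177 0.0198]
0.035 108 [0.0178 0.0199]
0.037 112 [0.0177 0.0198]
0.039 170 [0.0139 0.019 ]
0.041 543 [-0.018   0.0129]
```

Call:
{"method": "move_arm", "body": {"increments": [{"xyz":[0,0,-5],"roll":0,"grip":0},{"xyz":[0,0,-14],"roll":0,"grip":0},{"xyz":[0,0,-18],"roll":0,"grip":0},{"xyz":[0,0,-15],"roll":0,"grip":0},{"xyz":[-1,8,-6],"roll":0,"grip":0}]}}

```text
time_s: 24.73
position: [0.5483, -0.0681, 0.1646]
tcp_rot: [[0.998, -0.067, 0.002], [-0.067, -0.998, -0.0], [0.002, -0.0, -1.0]]
force: [-0.1, -0.2, -2.6]
opening: 0.492
grasp_force: 30.0
```

Call:
{"method": "move_arm", "body": {"increments": [{"xyz":[-3,20,0],"roll":0,"grip":0},{"xyz":[-5,30,0],"roll":0,"grip":0},{"xyz":[-5,30,0],"roll":0,"grip":0},{"xyz":[-5,30,0],"roll":0,"grip":0},{"xyz":[-5,30,0],"roll":0,"grip":0}]}}

```text
time_s: 25.15
position: [0.5139, -0.2082, 0.1623]
tcp_rot: [[0.998, -0.068, -0.001], [-0.068, -0.998, 0.001], [-0.001, -0.001, -1.0]]
force: [0.3, 0.1, -2.8]
opening: 0.499
grasp_force: 30.0
```

Call:
{"method": "move_arm", "body": {"increments": [{"xyz":[-5,30,0],"roll":0,"grip":0},{"xyz":[-4,28,0],"roll":0,"grip":0},{"xyz":[-3,18,0],"roll":0,"grip":0},{"xyz":[-0.5,7,0],"roll":0.04,"grip":0},{"xyz":[0,0,0],"roll":0.035,"grip":0}]}}

```text
time_s: 25.57
position: [0.4959, -0.2918, 0.1622]
tcp_rot: [[0.989, -0.148, -0.001], [-0.148, -0.989, -0.001], [-0.0, 0.001, -1.0]]
force: [0.6, -0.1, -2.6]
opening: 0.5
grasp_force: 30.0
```

Call:
{"method": "move_arm", "body": {"increments": [{"xyz":[0,0,0],"roll":0,"grip":0},{"xyz":[0,0,0],"roll":0,"grip":0}]}}

```text
time_s: 25.73
position: [0.4961, -0.2889, 0.1622]
tcp_rot: [[0.99, -0.142, -0.001], [-0.142, -0.99, 0.001], [-0.002, -0.001, -1.0]]
force: [0.2, 0.2, -2.1]
opening: 0.499
grasp_force: 30.0
```

```bash
python3 g.py | head -8; python3 - <<'E'
from h import *
s=bot.read_state(); p=np.array(s['position']); a=np.radians(-8.2); ca,sa=np.cos(a),np.sin(a)
for n in ["wrist","side","top"]:
    c=cam(n); rgb,d=bot.capture(n); v,u=np.nonzero(d>0); P=pts(d,d>0,c); C=rgb[v,u].astype(int)
    Q=P-[.4885,-.288,0]; X=Q[:,0]*ca+Q[:,1]*sa; Y=-Q[:,0]*sa+Q[:,1]*ca; Z=P[:,2]
    for sg in (-1,1):
        k=(np.abs(X-.04*sg)<.025)&(np.abs(Y)<.045)&(Z>.014)&(Z<.045)&(C[:,1]>110)&(C[:,0]-C[:,1]<70)
        if k.sum()>8: print(n,sg,k.sum(),"x",np.percentile(X[k],[3,50,97]).round(4),"y",np.percentile(Y[k],[1,99]).round(4),"zmax",Z[k].max().round(4))
E
```

```text
25.7333 [ 0.4961 -0.2889  0.1622] [ 0.2  0.2 -2.1] 0.49933957271798973 29.99822974205017 -8.185918852391943
-0.028 126 [0.0133 0.0148]
-0.024 138 [0.0135 0.0149]
-0.02 132 [0.0136 0.0151]
-0.016 148 [0.0137 0.0153]
-0.012 75 [0.0156 0.0174]
0.004 26 [0.0165 0.0177]
0.008 171 [0.0167 0.0182]
wrist 1 701 x [0.0348 0.0408 0.0461] y [-0.0286  0.0275] zmax 0.0403
side -1 43 x [-0.0475 -0.0415 -0.0344] y [-0.0209  0.028 ] zmax 0.0423
side 1 46 x [0.0335 0.0386 0.0439] y [-0.0237  0.0283] zmax 0.0413
top -1 58 x [-0.0453 -0.0402 -0.0349] y [-0.0184  0.0251] zmax 0.0421
```

Call:
{"method": "move_arm", "body": {"increments": [{"xyz":[1.5,0,15],"roll":0,"grip":0},{"xyz":[0,0,30],"roll":0,"grip":0},{"xyz":[0,0,30],"roll":0,"grip":0},{"xyz":[0,0,22],"roll":0,"grip":0},{"xyz":[0,0,12],"roll":0,"grip":0}]}}

```text
time_s: 26.35
position: [0.4973, -0.2876, 0.0513]
tcp_rot: [[0.99, -0.142, -0.003], [-0.142, -0.99, 0.003], [-0.004, -0.002, -1.0]]
force: [0.7, 0.8, -1.8]
opening: 0.499
grasp_force: 30.0
```

Call:
{"method": "move_arm", "body": {"increments": [{"xyz":[0,0,5],"roll":0,"grip":0},{"xyz":[0,0,2],"roll":0,"grip":0},{"xyz":[0,0,0],"roll":0,"grip":0},{"xyz":[0,0,0],"roll":0,"grip":0},{"xyz":[0,0,0],"roll":0,"grip":0}]}}

```text
time_s: 26.77
position: [0.4994, -0.2898, 0.0482]
tcp_rot: [[0.99, -0.143, 0.002], [-0.143, -0.99, -0.002], [0.002, 0.002, -1.0]]
force: [-0.6, -1.0, -1.8]
opening: 0.501
grasp_force: 30.0
```

```bash
python3 q.py
```

```text
26.7667 [ 0.4994 -0.2898  0.0482] [-0.6 -1.  -1.8] [ 0.04 -0.   -0.03] [-41.2  40.8  96.5   0.   42.5  57. ] 0.5007156023541013
```

Call:
{"method": "move_arm", "body": {"increments": [{"xyz":[-1.5,0,5],"roll":0,"grip":0},{"xyz":[0,0,5],"roll":0,"grip":0},{"xyz":[0,0,3],"roll":0,"grip":0},{"xyz":[0,0,1],"roll":0,"grip":0},{"xyz":[0,0,0],"roll":0,"grip":0}]}}

```text
time_s: 27.18
position: [0.4967, -0.2888, 0.0324]
tcp_rot: [[0.99, -0.143, -0.001], [-0.143, -0.99, 0.001], [-0.001, -0.0, -1.0]]
force: [0.4, 0.2, -1.8]
opening: 0.494
grasp_force: 30.0
```

Call:
{"method": "move_arm", "body": {"increments": [{"xyz":[0,0,1],"roll":0,"grip":0},{"xyz":[0,0,0],"roll":0,"grip":0}]}}

```text
time_s: 27.35
position: [0.4971, -0.2891, 0.0318]
tcp_rot: [[0.99, -0.143, 0.0], [-0.143, -0.99, -0.0], [0.0, 0.0, -1.0]]
force: [-0.6, -0.2, -1.5]
opening: 0.5
grasp_force: 30.0
```

Call:
{"method": "move_arm", "body": {"increments": [{"xyz":[0,0,1],"roll":0,"grip":0},{"xyz":[0,0,0],"roll":0,"grip":0}]}}

```text
time_s: 27.52
position: [0.4973, -0.2896, 0.0313]
tcp_rot: [[0.99, -0.142, 0.001], [-0.142, -0.99, -0.001], [0.001, 0.001, -1.0]]
force: [-1.9, -2.2, -0.9]
opening: 0.498
grasp_force: 30.0
```

Call:
{"method": "move_arm", "body": {"increments": [{"xyz":[0,0,1],"roll":0,"grip":0},{"xyz":[0,0,0],"roll":0,"grip":0}]}}

```text
time_s: 27.68
position: [0.4974, -0.2898, 0.031]
tcp_rot: [[0.99, -0.143, 0.001], [-0.143, -0.99, -0.002], [0.001, 0.002, -1.0]]
force: [-2.1, -1.5, 5.8]
opening: 0.499
grasp_force: 30.0
```

```bash
python3 q.py
```

```text
27.6833 [ 0.4974 -0.2898  0.031 ] [-2.1 -1.5  5.8] [-0.17  0.38 -0.  ] [-41.3  42.4  97.1  -0.1  40.4  56.9] 0.4985402516416171
```

Call:
{"method": "move_arm", "body": {"increments": [{"xyz":[0,0,0.7],"roll":0,"grip":0},{"xyz":[0,0,0],"roll":0,"grip":0}]}}

```text
time_s: 27.85
position: [0.4974, -0.2898, 0.0309]
tcp_rot: [[0.99, -0.143, 0.001], [-0.143, -0.99, -0.002], [0.002, 0.002, -1.0]]
force: [-3.1, -2.0, 10.0]
opening: 0.497
grasp_force: 30.0
```

```bash
python3 q.py; python3 g.py
```

```text
27.85 [ 0.4974 -0.2898  0.0309] [-3.1 -2.  10. ] [-0.04  0.52 -0.03] [-41.3  42.4  97.1  -0.1  40.4  56.9] 0.4966563446761481
27.85 [ 0.4974 -0.2898  0.0309] [-3.1 -2.  10. ] 0.4966563446761481 30.000776946544647 -8.197724375753413
-0.028 136 [0.0134 0.0149]
-0.024 125 [0.0136 0.0151]
-0.02 145 [0.0138 0.0152]
-0.016 138 [0.0138 0.0153]
-0.012 81 [0.0152 0.0174]
0.004 20 [0.0167 0.0176]
0.008 176 [0.0167 0.0182]
0.012 178 [0.0169 0.0183]
0.016 182 [0.0169 0.0187]
0.033 100 [0.0178 0.0198]
0.035 109 [0.0181 0.02  ]
0.037 114 [0.0179 0.0196]
0.039 177 [0.0143 0.0191]
0.041 533 [-0.0183  0.0128]
```

Call:
{"method": "move_arm", "body": {"increments": [{"xyz":[0,0,-1],"roll":0,"grip":0},{"xyz":[0,0,0],"roll":0,"grip":53},{"xyz":[0,0,0],"roll":0,"grip":57},{"xyz":[0,0,0],"roll":0,"grip":65},{"xyz":[0,0,0],"roll":0,"grip":80}]}}

```text
time_s: 28.32
position: [0.4969, -0.2884, 0.0298]
tcp_rot: [[0.99, -0.143, -0.0], [-0.143, -0.99, 0.001], [-0.001, -0.001, -1.0]]
force: [-0.4, -1.1, 0.3]
opening: 0.648
grasp_force: 0.0
```

Call:
{"method": "move_arm", "body": {"increments": [{"xyz":[0,0,0],"roll":0,"grip":85},{"xyz":[0,0,0],"roll":0,"grip":85},{"xyz":[0,0,-10],"roll":0,"grip":85},{"xyz":[0,0,-25],"roll":0,"grip":85},{"xyz":[0,0,-30],"roll":0,"grip":85}]}}

```text
time_s: 28.73
position: [0.4957, -0.2878, 0.0946]
tcp_rot: [[0.99, -0.143, -0.004], [-0.143, -0.99, 0.003], [-0.004, -0.003, -1.0]]
force: [-0.4, -0.1, 0.2]
opening: 0.847
grasp_force: 0.0
```

Call:
{"method": "move_arm", "body": {"increments": [{"xyz":[0,0,-30],"roll":0,"grip":85},{"xyz":[0,0,-30],"roll":0,"grip":85},{"xyz":[0,0,-10],"roll":0,"grip":85},{"xyz":[0,0,0],"roll":0,"grip":85},{"xyz":[0,0,0],"roll":0,"grip":85}]}}

```text
time_s: 29.15
position: [0.4968, -0.2887, 0.1654]
tcp_rot: [[0.99, -0.143, 0.0], [-0.143, -0.99, -0.0], [0.0, 0.0, -1.0]]
force: [0.0, 0.4, -0.8]
opening: 0.85
grasp_force: 0.0
```

```bash
python3 c.py w6; python3 - <<'E'
from h import *
z=np.load("w6.npz"); d=z["d"]; c=(z["K"],z["R"],z["t"]); P=pts(d,d>0,c)
a=np.radians(-8.2); ca,sa=np.cos(a),np.sin(a); Q=P-[.4885,-.288,0]; X=Q[:,0]*ca+Q[:,1]*sa; Y=-Q[:,0]*sa+Q[:,1]*ca; Z=P[:,2]
k=(Z>.052)&(Z<.09)&(np.abs(Y)<.04)&(np.abs(X)<.08); print(np.percentile(X[k],[.5,99.5]).round(4))
for x0 in np.arange(-.065,.06,.01):
    m=k&(X>=x0)&(X<x0+.01)
    if m.sum()>5: print(round(x0+.005,3),m.sum(),np.percentile(Y[m],[2,98]).mean().round(4),Z[m].max().round(4))
E
```

```text
29.15 [ 0.4968 -0.2887  0.1654] [[0.99, -0.143, 0.0], [-0.143, -0.99, -0.0], [0.0, 0.0, -1.0]] [-41.3  30.5  92.7  -0.   56.8  56.9] [ 0.   0.4 -0.8] 0.8501277011423746
cam at [ 0.578 -0.301  0.327] [-0.293  0.043 -0.955]
[-0.0581  0.0497]
-0.06 106 -0.0009 0.0641
-0.05 295 -0.0003 0.0651
-0.04 309 -0.0004 0.0653
-0.03 325 -0.0003 0.0656
-0.02 326 -0.0003 0.0651
-0.01 352 0.0002 0.0662
0.0 362 -0.0004 0.0682
0.01 413 -0.0003 0.0692
0.02 436 -0.0003 0.0695
0.03 470 -0.0002 0.0704
0.04 489 -0.0006 0.0707
0.05 332 -0.0003 0.0706
```

View pics/w6.png

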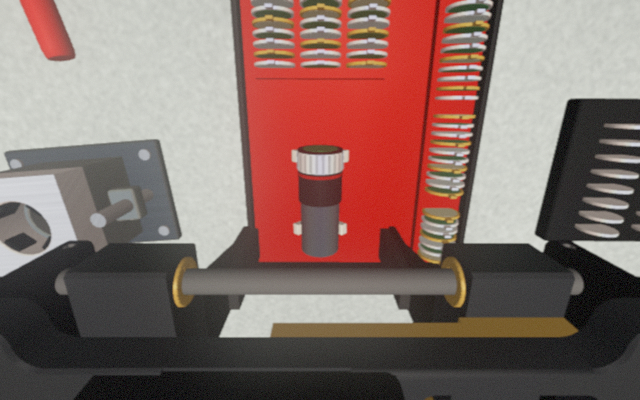

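The picture shows the cell lying in both V rests, at px (320,155) and (320,228). It spans -58 to +50 mm along the rests, so its mid-point is centred, and the gripper is clear.

```bash
python3 -c "
from rig import bot
print(bot.hand_in())"
```

```text
the job is handed in; nothing more can be done
None
```

The cell was twisted free with the holder staying seated, stood on the blue pad and let go, then laid centred on the two V rests and released, and the job is handed in at about 29 s. Since the tool cannot tilt, I tipped the cell against the holder's edge and set it down briefly on the holder's top to regrasp it.

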